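# Hang the funnel bracket and put the funnel in it

## Task

Hang the plastic funnel bracket on the two bare screws of the drying board: slip its two keyholes over the screw heads, pull it down until it is locked fully home, and let go of it. Then lift the porcelain funnel out of the filter flask and set it upright, stem down, in the bracket's ring to drain. Leave the flask and everything else on the bench standing where it is.

Things in the scene. Friction and masses are not known exactly. Their poses are not given: they have to be found in the camera images.
- board: Fixed upright drying board: beige panel 400 mm wide, top 265 mm above the bench, drip tray at its foot (62 mm deep, 22 high). Origin: on the bench, in the face's plane, mid-width. x points into the face (front looks along -x), y along it, z up. Pegs with ware at y = 125 to 185 mm either side reach 105 mm out, 225 up; two short pegs at y = +-50 reach 50 mm out, 105 up. The middle is else clear.
- screws: The two bare steel pan-head screws in the board's face, fixed, level, 52 mm apart. Origin: midway between them, on the face, 217 to 229 mm above the bench; axes as the board (x into the face, y from screw to screw, z up). Shank 5 mm, head 12 mm in diameter and 3.6 mm thick; the head's underside stands 6.8 mm off the face, its end 10.4 mm.
- bracket: Off-white funnel bracket, loose, 0.12 to 0.2 kg, upright on the bench; it hangs upright too, its axes parallel to the screws'. Origin: middle of the back face's lower edge. x points out of the back (to the board once hung), y along its width, z up. Back plate 90 wide, 106 high, 5 mm thick (x -5 to 0). Arm 30 wide, 10 thick leads forward (-x) under the web to the ring. Mass centre at x about -43.
- bracket_seat (a point): Point on the bracket's back face, midway between its keyholes, 88 mm above its underside: lies at screws when it hangs home. Keyholes at y = +-26 mm, right through the plate: round entry 18 mm in diameter, its centre 20 mm below this point, narrowing upward to a slot 8 mm wide, where the screw shank stops at this point's height. Axes as the bracket.
- bracket_web (a point): Where to grip the bracket: top edge of its upright web, 50 mm in front of the back face, 85 mm above the underside. The web is 10 mm thick across y and runs from x = -5 to -72 mm, 75 mm tall above the arm; grip it from above, fingers on its two sides, tips no lower than 58 mm below this point.
- bracket_ring (a point): Centre of the bracket's ring at its upper edge, 128 mm in front of the back face, 12 mm above the underside. Ring 66 mm outside, 46 mm inside, 12 mm thick; the web's high part ends 56 mm from this point, towards the back.
- flask: Conical glass filter flask with a side arm, loose, 0.34 kg, base 88 mm in diameter, with a black rubber collar (53 mm outside, 33 mm bore) in its neck, the collar's top 134 mm above the bench. It stands at one of three places left of the robot. Origin: centre of its underside, z up.
- funnel: White porcelain filter funnel, 0.1 to 0.16 kg, standing stem down in the flask's collar. Origin: centre of the stem's lower end (there 76 mm above the bench), z up its axis. Stem 13 mm in diameter, 40 long; cone widening to 54 mm from 40 to 74 mm up; straight bowl 54 mm in outer diameter from 74 to 108 mm up: grip it across the bowl from above.
- funnel_bowl (a point): Centre of the funnel's upper rim, 108 mm above the stem's end, on its axis.
- funnel_seat (a point): Point on the funnel's axis, 68 mm above the stem's end: lies at bracket_ring when the funnel rests in the ring.
- wash_bottle: Bystander: translucent wash bottle with bent spout, 62 mm in diameter, 136 mm high. Origin: centre of its underside.
- beaker: Bystander: glass beaker, 74 mm in diameter, 92 mm high. Origin: centre of its underside.
- cylinder: Bystander: measuring cylinder, foot 58 mm in diameter, 153 mm high. Origin: centre of its underside.
- stopper: Bystander: black rubber stopper, 42 mm in diameter, 30 mm high. Origin: centre of its underside.
- screwdriver: Bystander: screwdriver with black handle, 190 mm long, lying on the bench. Origin: below its middle.
- dishes: Bystander: stack of three clear dishes, 88 mm in diameter, 45 mm high. Origin: centre of its underside.
- jar: Bystander: amber glass jar with white cap, 54 mm in diameter, 70 mm high. Origin: centre of its underside.
There are look-alikes about, which are no part of the job. What is shaped like the funnel but red is not meant.

How it is judged:
By the outcome, as a careful person would: the job done as asked, in the order asked, and still so for the second after the job is handed in, with the robot touching nothing.
It also fails if it takes over 64 s, if anything falls off the work surface, if the arm or the gripper's body presses on something with over 40 N, if the wrist force passes 120 N, or if a joint passes its speed limit or range.

## Robot

A 6-joint arm with a two-finger parallel gripper is mounted at the origin on the work surface. World frame = base frame: x ahead of the robot, y to its left, z up, the work surface at z = 0. Lengths are in m, angles in rad, forces in N, time in s.
With the tool pointing down it reaches from about 0.25 to 0.725 m from the base axis. Payload 4 kg.
Tool frame: the origin (TCP) lies midway between the tips of the shut fingers; the grasp point (between the pads) lies 19 mm behind it; z points along the fingers, y is the direction in which the jaws open and shut (so a half turn about z gives the same grasp; the last joint's range is limited). The gripper opens to 85 mm and grips with 20 to 120 N. Pads are 22 mm wide; open, the fingers measure 114 mm over their backs; the gripper's body (76 mm by 85 mm) begins 54 mm behind the grasp point. The pads swing forward as they close: fully open they stand 13 mm farther back than shut.
Start: joints at [1.325, 0.241, 0.005, 1.335, 0, 1.571], TCP at [0.122, 0.485, 0.231] pointing down, gripper open.
Joint ranges: [-2.72, 2.72], [-1.05, 1.87], [-1.09, 1.28], [-1.99, 2.15], [-1.42, 1.44], [-3.14, 3.14]. Speed limits (rad/s): [2.79, 2.79, 3.14, 3.14, 3.14, 3.14].

## Interface

Orientations are given as a unit quaternion [x, y, z, w].
In Python, from workcell import bot, vision gives the robot as it stands. The module is installed in compiled form; this text tells all that it offers.
- The arm moves only by the tool send_rows, never from a script. Its argument "targets" is a list that holds one entry, the list of rows, each a list of 5 numbers: the shift along the world's x, y, z in cm, then the turn about the world's z in rad, then the finger opening in cm, from 0 to 8.54. A call has 1 to 12 rows; each row is the pose to reach, as a shift and turn from the pose commanded when the call began; what a row does not reach only later rows make up. A row lasts 1/8 s, in which the tool goes at most 62.5 mm and 10.7 degrees, less where a joint would pass 70% of its speed; a pose out of reach is approached as far as the arm can. A call with a gripper value outside its range is refused whole. The fingers move at their own pace and stop on an object; the grip force is fixed at half the most. Time passes only in rows, so rows that repeat a pose let the fingers close. It gives the time, the measured TCP pose, the force and the opening at its end, in the units of the state.
- bot.get_obs(): the state, without advancing time (a new reading comes with each control period).
- vision.camera(name): name is "side" or "top" or "wrist"; returns the picture (384x512x3 uint8, red, green, blue); there is no depth.
- vision.get_calibration(name): a dict with "vertical_fov" (degrees; the focal length in pixels is half the picture's height over the tangent of half this angle, whatever the lens; pixels are square), "cx", "cy" (the principal point, pixels), "rvec" (rotation vector, rad) and "tvec" (3), from world to camera coordinates, as OpenCV has them; the wrist camera has in their place "T_tool_cam" (4x4, takes a point from camera to tool coordinates, whose origin is the TCP and whose axes are the flange's). Camera axes: x right, y down, z forward; pixel columns grow to the right and rows downward; lengths in m; the calibration is good to about 2 mm. A picture is of the moment at which its call begins: read the wrist's pose just before it. get_calibration takes no time and is no camera call.
- bot.job_done(): hands the job in, once; it reports no verdict.
Trained networks look in the newest picture that a camera, given by its name, has taken for a name from the list of things; names that differ only in an ending like _2 or _b are one class to them, and where a whole thing is asked for, a point or a joint stands for the part that bears it (a point fixed in the world has none). Each returns a list of dicts, best first, with "score" (0 to 1); they miss things now and then, are a little off and sometimes report something else, mostly with a low value. They report only what shows in the picture. A call takes as long as a camera call. They do not tell look-alikes from the thing itself.
- vision.boxes_of(target, camera): "uv" ([column, row] in pixels, amid what is visible of it).
The state is a dict: "clock": time; "joint_pos": joint angles; "joint_vel": joint speeds; "tau": joint torques, N m; "eef_pos": TCP position; "tool_rot": TCP orientation; "ft_force": force on the tool from outside, world axes, zero at the start; "ft_torque": the same for the moment, N m; "grip_width": finger opening in m.
Only numpy, scipy, OpenCV 4.12 (cv2) and the standard library are available. Lean on these libraries where they do the work, as an engineer would, in place of code of your own. Each camera call takes 0.05 s, during which the arm holds its last target.

## Working session

There is one attempt and no reset: what is moved stays moved. The work goes in short steps, Python scripts to look and compute and a tool call to move; the robot and the scene stay as the last step left them, time stands still between calls to the robot, and variables do not carry over. Pictures are saved under pics/ and viewed, and the job is handed in when it is done.

Besides the shell and the picture viewer there is one more tool, called after "Call:" as name(argument=value, ...), one argument or row to a line, values as JSON. send_rows: Moves the arm, as the interface text tells. Its arguments: {"type":"object","properties":{"targets":{"type":"array"}},"required":["targets"]}

```bash
mkdir -p pics; python3 - <<'E'
from workcell import bot, vision
import cv2, json
for n in ["side","top","wrist"]:
    im=vision.camera(n); cv2.imwrite(f"pics/{n}0.png",im[:,:,::-1]); print(n,vision.get_calibration(n))
o=bot.get_obs(); print(o)
for c in ["side","top"]:
    for t in ["board","screws","bracket","bracket_seat","bracket_web","bracket_ring","flask","funnel","funnel_bowl","wash_bottle","beaker","cylinder","jar"]:
        r=vision.boxes_of(t,c); print(c,t,[( [round(float(v)) for v in d['uv']],round(float(d['score']),2)) for d in r[:4]])
print(bot.get_obs()['clock'])
E
```

```text
side {'vertical_fov': 50.52428250191078, 'cx': 249.941486577968, 'cy': 187.88901822517528, 'rvec': array([ 2.27018684, -0.77547743,  0.33766734]), 'tvec': array([-0.42889394,  0.35894255,  0.79193392])}
top {'vertical_fov': 43.45136255230498, 'cx': 268.1412537249894, 'cy': 191.84101095088943, 'rvec': array([ 2.08191898, -2.13218394,  0.2329647 ]), 'tvec': array([0.03536767, 0.58440826, 1.24421058])}
wrist {'vertical_fov': 68.66327677886987, 'cx': 255.07683766974526, 'cy': 194.84325048368476, 'T_tool_cam': array([[ 6.89918476e-04, -9.63054496e-01, -2.69305702e-01,
         6.90229242e-02],
       [ 9.99999743e-01,  6.12094251e-04,  3.72952290e-04,
        -8.45405993e-04],
       [-1.94332908e-04, -2.69305890e-01,  9.63054671e-01,
        -1.43144077e-01],
       [ 0.00000000e+00,  0.00000000e+00,  0.00000000e+00,
         1.00000000e+00]])}
{'clock': 0.15, 'joint_pos': array([ 1.32498721e+00,  2.41245457e-01,  4.02811149e-03,  1.33520504e+00,
       -3.88027704e-05,  1.57079931e+00]), 'joint_vel': array([ 1.73597859e-03, -3.13571625e-03,  3.74500414e-03, -5.52832801e-04,
        1.95
[... 868 characters left out ...]
), ([166, 229], 0.7), ([210, 127], 0.69)]
side wash_bottle [([170, 178], 0.86)]
side beaker [([168, 145], 0.86)]
side cylinder [([294, 173], 0.57)]
side jar [([197, 132], 0.89)]
top board [([398, 191], 0.9)]
top screws []
top bracket [([278, 235], 0.67)]
top bracket_seat [([280, 232], 0.8)]
top bracket_web [([282, 232], 0.96)]
top bracket_ring [([277, 232], 0.8)]
top flask [([196, 190], 0.67), ([177, 175], 0.15)]
top funnel [([178, 176], 0.64), ([146, 136], 0.59), ([227, 270], 0.32)]
top funnel_bowl [([146, 138], 0.86), ([179, 174], 0.77)]
top wash_bottle [([186, 238], 0.65)]
top beaker [([136, 214], 0.94), ([181, 172], 0.4)]
top cylinder [([253, 137], 0.83)]
top jar [([137, 177], 0.9)]
1.45
```

View pics/side0.png

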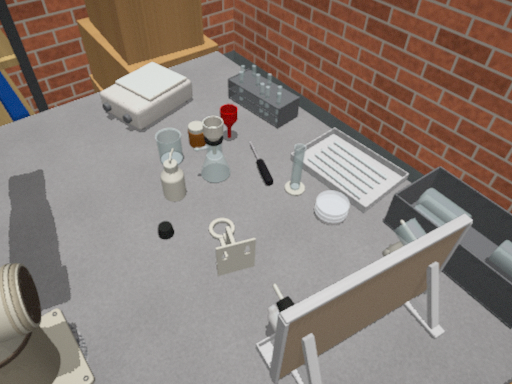

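View pics/top0.png

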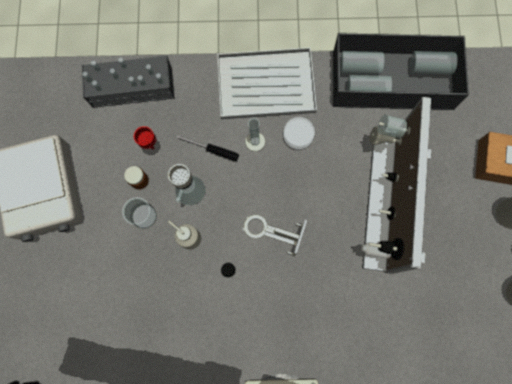

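View pics/wrist0.png

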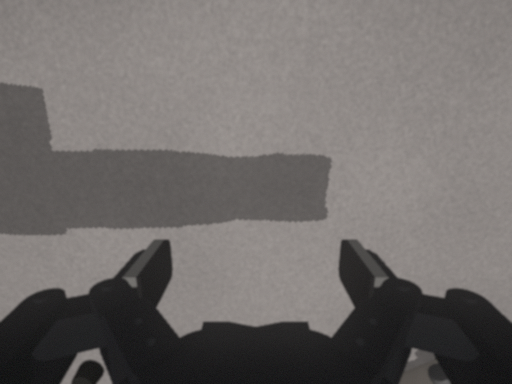

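```bash
cat > h.py <<'E'
import numpy as np, cv2
from workcell import bot, vision
from scipy.spatial.transform import Rotation as R
H,W=384,512
def cam(n,obs=None):
    c=vision.get_calibration(n); f=H/2/np.tan(np.radians(c['vertical_fov'])/2)
    K=np.array([[f,0,c['cx']],[0,f,c['cy']],[0,0,1.]])
    if n=='wrist':
        o=obs or bot.get_obs(); T=np.eye(4);T[:3,:3]=R.from_quat(o['tool_rot']).as_matrix();T[:3,3]=o['eef_pos']
        M=np.linalg.inv(T@c['T_tool_cam']); return K,M[:3,:3],M[:3,3]
    return K,cv2.Rodrigues(c['rvec'])[0],np.array(c['tvec'])
def proj(C,P):
    K,r,t=C; q=(np.atleast_2d(P)@r.T+t)@K.T; return q[:,:2]/q[:,2:]
def ray(C,uv):
    K,r,t=C; d=r.T@np.linalg.solve(K,[uv[0],uv[1],1.]); return -r.T@t, d/np.linalg.norm(d)
def atz(C,uv,z):
    o,d=ray(C,uv); return o+d*(z-o[2])/d[2]
def snap(n,fn,crop=None,scale=1):
    im=vision.camera(n); save(im,fn,crop,scale); return im
def save(im,fn,crop=None,scale=1):
    if crop: im=im[crop[1]:crop[3],crop[0]:crop[2]]
    cv2.imwrite(f"pics/{fn}.png",cv2.resize(im,None,fx=scale,fy=scale,interpolation=cv2.INTER_CUBIC)[:,:,::-1])
E
python3 - <<'E'
from h import *
for n in ['side','top']:
    C=cam(n); print(n,'origin',proj(C,[[0,0,0],[.122,.485,.231],[.1,0,0],[0.3,0,0],[.5,0,0],[.5,.3,0]]).round(),'cam',(-C[1].T@C[2]).round(2))
C=cam('top')
for k,uv,z in [('web',(282,232),.085),('ring',(255,227),.012),('bowl',(179,174),.184),('boardtopL',(427,100),.265),('boardtopR',(418,263),.265),('red',(146,137),.184)]: print(k,atz(C,uv,z).round(3))
im=cv2.imread('pics/top0.png')[:,:,::-1]; save(im,'t1',(220,180,440,280),3.6)
im=cv2.imread('pics/side0.png')[:,:,::-1]; save(im,'s1',(150,60,310,180),5); save(im,'s2',(150,180,470,384),2.5)
E
```

```text
side origin [[ 30. 372.]
 [-22. 131.]
 [ 79. 341.]
 [165. 289.]
 [236. 245.]
 [173. 178.]] cam [ 0.14 -0.49  0.83]
top origin [[282. 418.]
 [ 59. 389.]
 [281. 377.]
 [279. 299.]
 [277. 226.]
 [170. 229.]] cam [0.3  0.03 1.34]
web [ 0.472 -0.012  0.085]
ring [0.497 0.06  0.012]
bowl [0.609 0.242 0.184]
boardtopL [ 0.756 -0.362  0.265]
boardtopR [ 0.371 -0.306  0.265]
red [0.708 0.327 0.184]
```

View pics/t1.png

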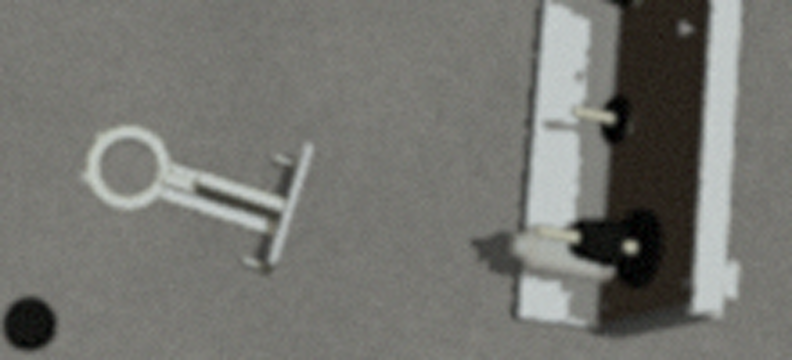

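View pics/s2.png

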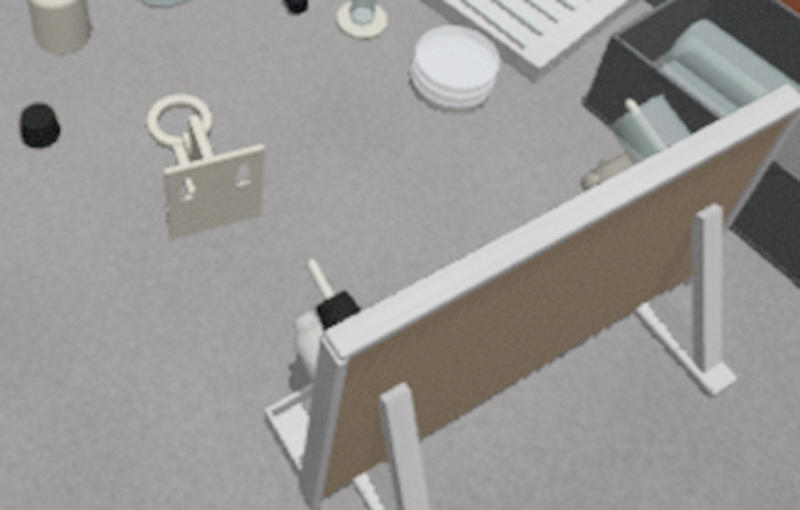

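View pics/s1.png

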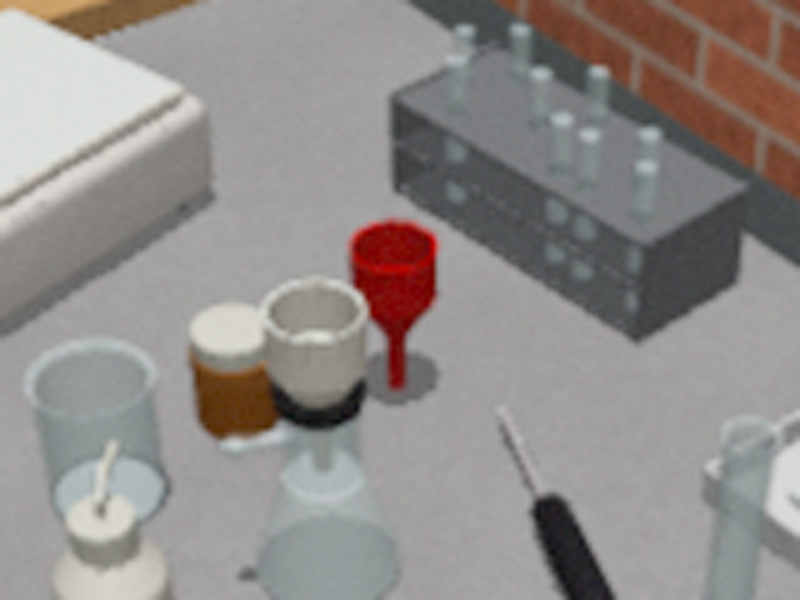

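```bash
python3 - <<'E'
from h import *
C=cam('top')
z=lambda x,y:(220+x/3.6,180+y/3.6)
def A(k,uv,h): p=atz(C,uv,h); print(k,p.round(4)); return p
r=A('ring',z(128,167),.012);a=A('plateA',z(309,147),.106);b=A('plateB',z(270,265),.106)
m=(a+b)/2; print(np.linalg.norm(a-b), m, np.degrees(np.arctan2(*(m-r)[[1,0]])), np.linalg.norm((m-r)[:2]), np.degrees(np.arctan2(*(a-b)[[1,0]])))
A('face top far',z(708,0),.265);A('face top near',z(693,315),.265)
A('s1',(411,168),.223);A('s2',(410,188),.223)
im=cv2.imread('pics/top0.png')[:,:,::-1]; save(im,'t2',(360,90,440,275),4)
im=cv2.imread('pics/top0.png')[:,:,::-1]; save(im,'t3',(380,150,440,205),10)
im=cv2.imread('pics/top0.png')[:,:,::-1]; save(im,'t4',(120,120,230,210),7)
E
```

```text
ring [0.499  0.0585 0.012 ]
plateA [ 0.4965 -0.0742  0.106 ]
plateB [ 0.4127 -0.0431  0.106 ]
0.08944509016464813 [ 0.45459049 -0.05863008  0.106     ] -110.78336155317358 0.12528476416471845 -20.342501132778995
face top far [ 0.5603 -0.3198  0.265 ]
face top near [ 0.3617 -0.2925  0.265 ]
s1 [ 0.6003 -0.3224  0.223 ]
s2 [ 0.5512 -0.3157  0.223 ]
```

View pics/t2.png

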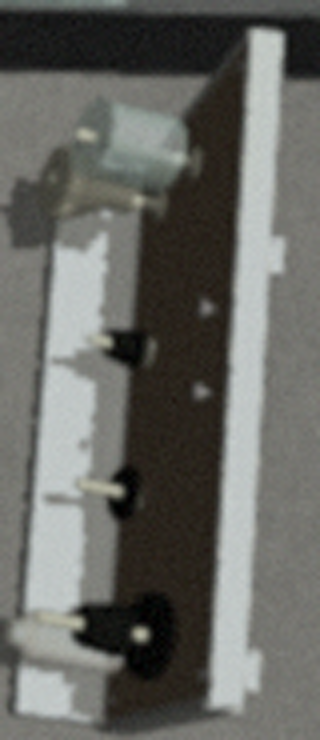

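View pics/t3.png

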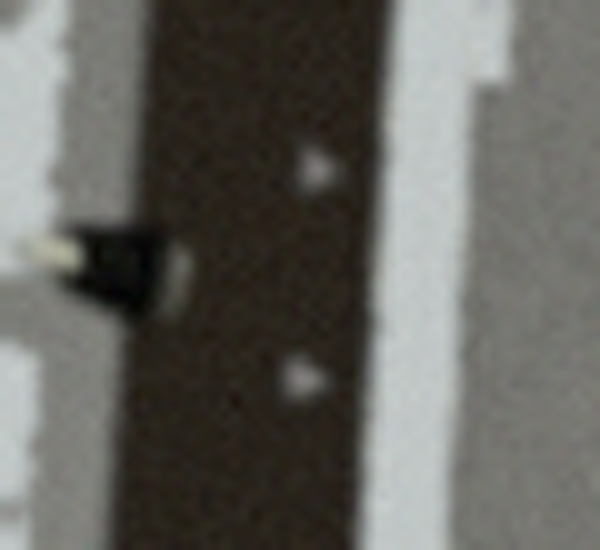

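View pics/t4.png

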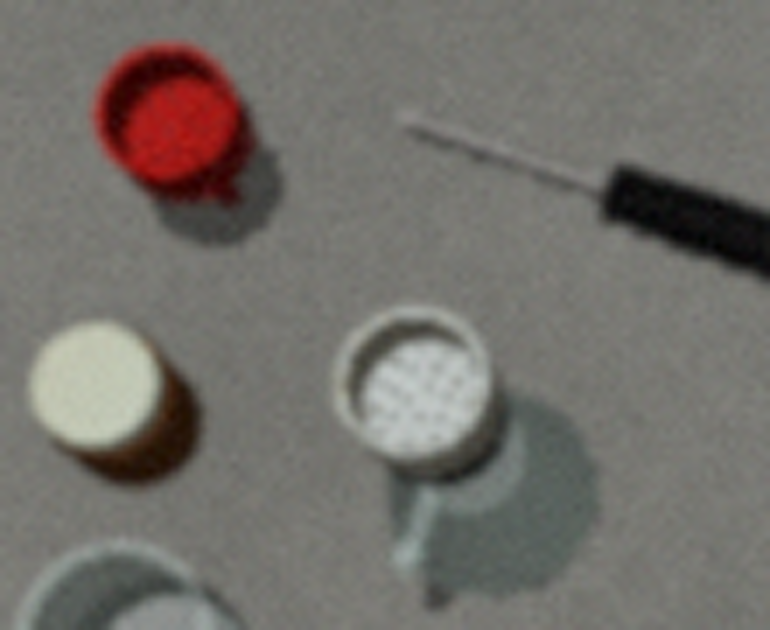

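Call:
send_rows(
  targets=[
    [[44,-72,8,-1.46,8.5],[44,-72,8,-1.46,8.5],[44,-72,8,-1.46,8.5],[44,-72,8,-1.46,8.5],[44,-72,8,-1.46,8.5],[44,-72,8,-1.46,8.5],[44,-72,8,-1.46,8.5],[44,-72,8,-1.46,8.5],[44,-72,8,-1.46,8.5],[44,-72,8,-1.46,8.5],[44,-72,8,-1.46,8.5],[44,-72,8,-1.46,8.5]],
  ],
)

```text
clock: 2.95
eef_pos: [0.5119, -0.1542, 0.3025]
tool_rot: [0.753, 0.658, 0.0, 0.0]
ft_force: [0.8, 0.6, 0.3]
grip_width: 0.0851
```

Call:
send_rows(
  targets=[
    [[0,0,0,0,8.5],[0,0,0,0,8.5],[0,0,0,0,8.5]],
  ],
)

```text
clock: 3.32
eef_pos: [0.5104, -0.151, 0.3024]
tool_rot: [0.753, 0.658, 0.0, -0.0]
ft_force: [1.3, -0.5, -0.5]
grip_width: 0.0849
```

```bash
python3 - <<'E'
from h import *
o=bot.get_obs();print(o['clock'],o['eef_pos'],o['tool_rot'])
np.save('v1.npy',np.r_[o['eef_pos'],o['tool_rot']])
snap('wrist','w1',scale=1.5)
for t in ['screws']: print(vision.boxes_of(t,'wrist'))
E
```

```text
3.325 [ 0.51044506 -0.15096609  0.30238212] [ 7.52709654e-01  6.58352616e-01  5.67357587e-05 -8.28365466e-05]
[{'uv': [215.2, 64.3], 'score': 0.55}]
```

View pics/w1.png

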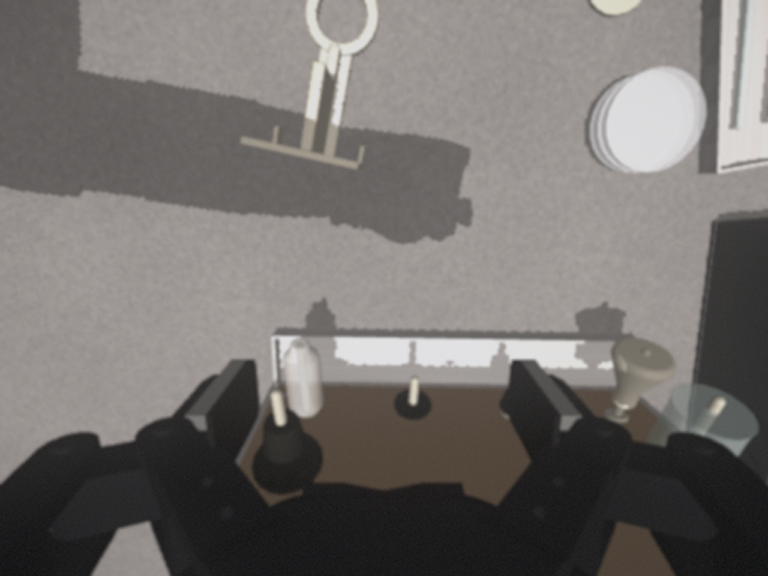

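```bash
python3 - <<'E'
from h import *
o=bot.get_obs();print(o['joint_pos'])
C=cam('wrist',o)
q=lambda x,y:(x/1.5,y/1.5)
r=atz(C,q(342,15),.012);a=atz(C,q(241,140),.106);b=atz(C,q(358,165),.106)
print(r,a,b,(a+b)/2,np.linalg.norm(a-b),np.degrees(np.arctan2(*((b-a)[[1,0]]))))
E
```

```text
[-2.87403767e-01  2.89267895e-01  2.53735641e-01  1.53456850e+00
  6.94213798e-05  1.41656383e+00]
[0.50066934 0.05807477 0.012     ] [ 0.41535507 -0.04480191  0.106     ] [ 0.50081771 -0.07454716  0.106     ] [ 0.45808639 -0.05967454  0.106     ] 0.09049111407934383 -19.190440928424596
```

Call:
send_rows(
  targets=[
    [[6.5,-6,1,1.57,8.5],[6.5,-6,1,1.57,8.5],[6.5,-6,1,1.57,8.5],[6.5,-6,1,1.57,8.5],[6.5,-6,1,1.57,8.5],[6.5,-6,1,1.57,8.5],[6.5,-6,1,1.57,8.5],[6.5,-6,1,1.57,8.5],[6.5,-6,1,1.57,8.5]],
  ],
)

```text
clock: 4.55
eef_pos: [0.5759, -0.2109, 0.3128]
tool_rot: [0.066, 0.998, -0.0, 0.0]
ft_force: [-0.1, 0.3, -0.5]
grip_width: 0.0853
```

Call:
send_rows(
  targets=[
    [[0,0,0,1.57,8.5],[0,0,0,1.57,8.5],[0,0,0,1.57,8.5],[0,0,0,1.57,8.5],[0,0,0,1.57,8.5],[0,0,0,1.57,8.5],[0,0,0,1.57,8.5],[0,0,0,1.57,8.5],[0,0,0,1.57,8.5],[0,0,0,1.57,8.5]],
  ],
)

```text
clock: 5.8
eef_pos: [0.5759, -0.2111, 0.3127]
tool_rot: [-0.657, 0.754, -0.0, 0.0]
ft_force: [0.6, 1.0, 0.0]
grip_width: 0.0852
```

```bash
python3 - <<'E'
from h import *
o=bot.get_obs();print(o['clock'],o['eef_pos'],o['tool_rot'],o['joint_pos'])
np.save('v2.npy',np.r_[o['eef_pos'],o['tool_rot']])
snap('wrist','w2',scale=1.5)
for t in ['screws']: print(vision.boxes_of(t,'wrist'))
E
```

```text
5.8 [ 0.5759443  -0.21112611  0.31269673] [-6.57410279e-01  7.53532753e-01 -2.95378202e-04  1.66536796e-04] [-3.51366767e-01  4.70040602e-01  5.44501917e-01  1.64457950e+00
  7.68387177e-06 -1.78612049e+00]
[{'uv': [256.1, 62.6], 'score': 0.75}]
```

View pics/w2.png

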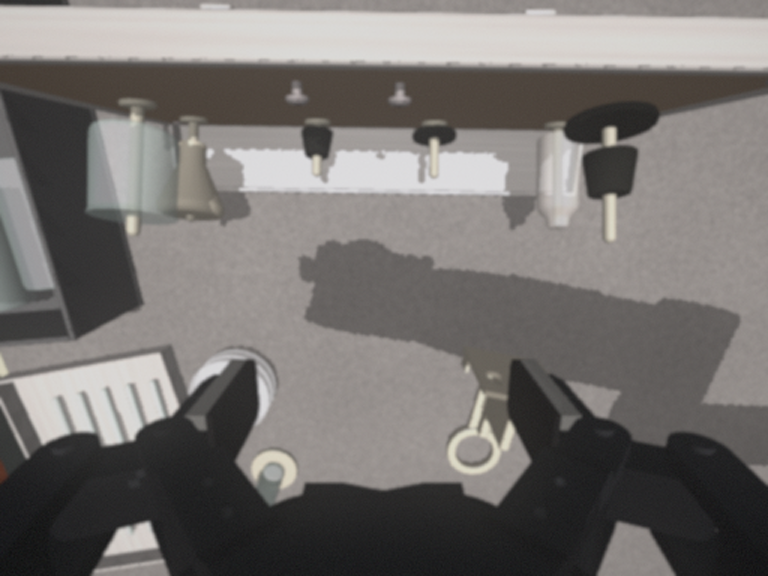

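Call:
send_rows(
  targets=[
    [[0,-3,-3,0,8.5],[0,-3,-3,0,8.5],[0,-3,-3,0,8.5]],
  ],
)

```text
clock: 6.28
eef_pos: [0.576, -0.2417, 0.2825]
tool_rot: [-0.657, 0.754, 0.0, 0.0]
ft_force: [-0.3, 0.2, 0.4]
grip_width: 0.0853
```

```bash
python3 - <<'E'
from h import *
o=bot.get_obs();print(o['clock'],o['eef_pos'],o['tool_rot'],o['joint_pos'])
np.save('v3.npy',np.r_[o['eef_pos'],o['tool_rot']])
im=vision.camera('wrist'); save(im,'w3',(150,0,320,110),4.5)
im=cv2.resize(cv2.imread('pics/w2.png'),(512,384),interpolation=cv2.INTER_AREA)[:,:,::-1]
save(im,'w2z',(150,20,320,130),4.5)
E
```

```text
6.275 [ 0.57599371 -0.24174388  0.28248652] [-6.57039316e-01  7.53856271e-01  1.49440135e-04  1.91634204e-04] [-3.97603093e-01  4.92880654e-01  5.03362953e-01  1.58137804e+00
  4.75752197e-04 -1.83137241e+00]
```

View pics/w3.png

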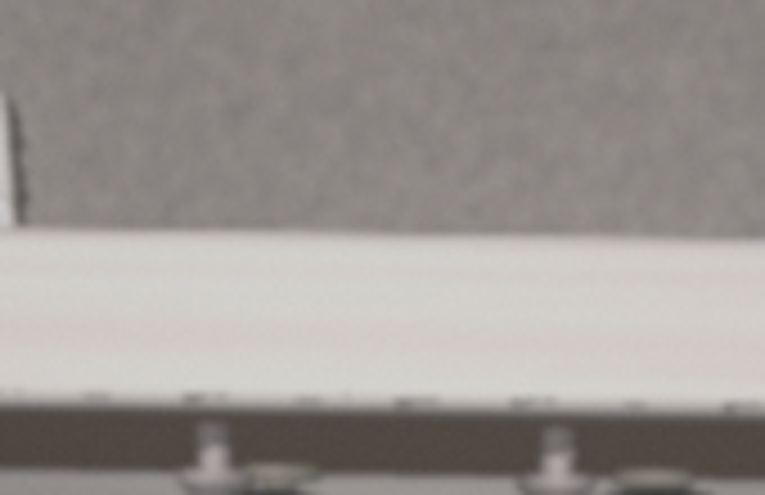

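View pics/w2z.png

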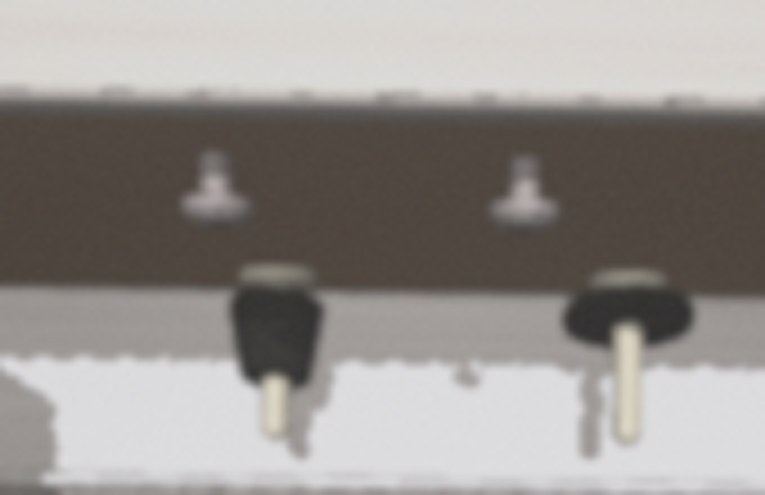

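```bash
cat > fit.py <<'E'
from h import *
from scipy.optimize import least_squares
def wc(f):
    v=np.load(f); return cam('wrist',dict(eef_pos=v[:3],tool_rot=v[3:]))
C2,C3,CT=wc('v2.npy'),wc('v3.npy'),cam('top')
a=lambda x,y:(150+x/4.5,20+y/4.5); b=lambda x,y:(150+x/4.5,y/4.5); t=lambda x,y:(380+x/10,150+y/10)
# board y = +x world; left in wrist image = +x world -> y=+26
hd=lambda s:(-.0086,s*.026,.004); sh=lambda s:(0.,s*.026,.002)
obs=[(C2,a(214.5,205),hd(1)),(C2,a(524,210),hd(-1)),(C2,a(213,153),sh(1)),(C2,a(525,158),sh(-1)),
(C3,b(213,425),sh(1)),(C3,b(558,432),sh(-1)),(C3,b(214,480),hd(1)),(C3,b(558,485),hd(-1))]
obsT=[(CT,t(316,170),hd(1)),(CT,t(302,380),hd(-1))]
def res(p,obs):
    x,y,z,w=p; X=np.array([np.cos(w),np.sin(w),0]);Y=np.array([-X[1],X[0],0]);Z=np.array([0,0,1])
    return np.concatenate([(proj(C,np.array([x,y,z])+l[0]*X+l[1]*Y+l[2]*Z)[0]-uv) for C,uv,l in obs])
for nm,O in [('w',obs),('w+t',obs+obsT)]:
    r=least_squares(res,[.575,-.32,.223,np.radians(-97.8)],args=(O,),x_scale=[.01,.01,.01,.01]); J=np.linalg.inv(r.jac.T@r.jac)
    print(nm,r.x.round(4),np.degrees(r.x[3]).round(2),r.fun.round(1),np.sqrt(np.diag(J)).round(4))
E
python3 fit.py
```

```text
w [ 0.5768 -0.3258  0.222  -1.7219] -98.66 [-0.1  0.4  0.2  0.5  0.3  0.   0.1  0.1 -0.1 -0.7  0.1 -1.  -0.3  0.3
 -0.1  0.4] [0.0003 0.0003 0.0018 0.0089]
w+t [ 0.5767 -0.3259  0.222  -1.7217] -98.65 [-0.1  0.4  0.2  0.5  0.3 -0.   0.2  0.  -0.  -0.7  0.2 -1.1 -0.3  0.3
 -0.1  0.3 -0.8 -0.7 -0.8 -0.7] [0.0003 0.0003 0.0017 0.0089]
```

Call:
send_rows(
  targets=[
    [[-10.2,22.6,-3.2,-0.213,8.5],[-10.2,22.6,-3.2,-0.213,8.5],[-10.2,22.6,-3.2,-0.213,8.5],[-10.2,22.6,-3.2,-0.213,8.5],[-10.2,22.6,-3.2,-0.213,8.5],[-10.2,22.6,-3.2,-0.213,8.5],[-10.2,22.6,-3.2,-0.213,8.5]],
  ],
)

```text
clock: 7.2
eef_pos: [0.4751, -0.017, 0.2508]
tool_rot: [-0.573, 0.82, -0.001, 0.001]
ft_force: [1.0, 1.3, -0.4]
grip_width: 0.0851
```

```bash
python3 - <<'E'
from h import *
o=bot.get_obs();print(o['clock'],o['eef_pos'],o['tool_rot'])
np.save('v4.npy',np.r_[o['eef_pos'],o['tool_rot']])
im=vision.camera('wrist'); save(im,'w4',None,1.5)
print(vision.boxes_of('bracket_web','wrist'),vision.boxes_of('bracket_ring','wrist'))
E
```

```text
7.2 [ 0.47507392 -0.01699386  0.2508098 ] [-5.72790589e-01  8.19701224e-01 -6.41294184e-04  6.58168633e-04]
[{'uv': [255.2, 169.9], 'score': 0.83}, {'uv': [345.2, 235.5], 'score': 0.17}] [{'uv': [257.6, 170.9], 'score': 0.96}]
```

View pics/w4.png

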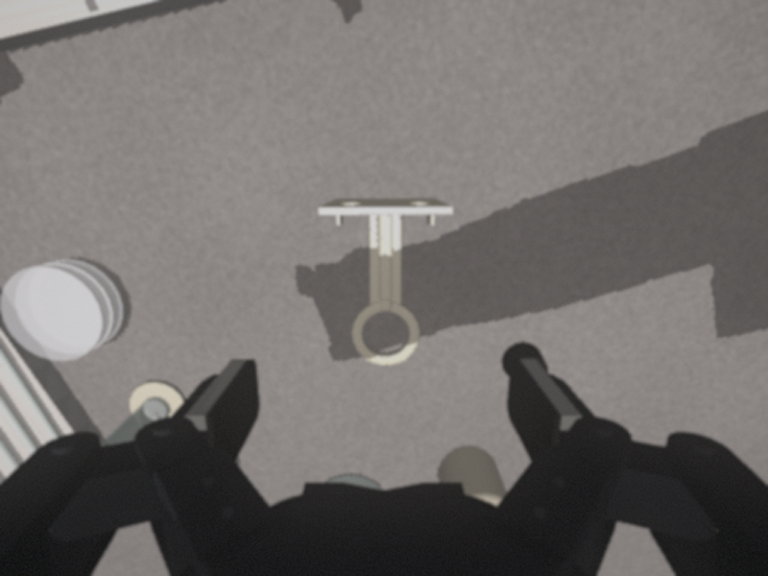

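```bash
python3 - <<'E'
from h import *
v=np.load('v4.npy');C=cam('wrist',dict(eef_pos=v[:3],tool_rot=v[3:]))
im=cv2.resize(cv2.imread('pics/w4.png'),(512,384),interpolation=cv2.INTER_AREA)[:,:,::-1]
save(im,'w4z',(200,120,320,250),4.5)
q=lambda x,y:(x/1.5,y/1.5)
a=atz(C,q(319,207),.106);b=atz(C,q(452.5,207),.106);r=atz(C,q(386,333),.012)
m=(a+b)/2;d=r-m;print(a,b,np.linalg.norm(a-b),r,np.linalg.norm(d[:2]),np.degrees(np.arctan2(*(-d)[[1,0]])))
rx=R.from_quat(v[3:]).as_matrix()[:,0];print('toolx',np.degrees(np.arctan2(rx[1],rx[0])))
E
```

```text
[ 0.49823551 -0.0764475   0.106     ] [ 0.41408128 -0.04570687  0.106     ] 0.08959308789767058 [0.49864    0.05838311 0.012     ] 0.12678899635471924 -109.57603357371687
toolx -110.10984406379741
```

View pics/w4z.png

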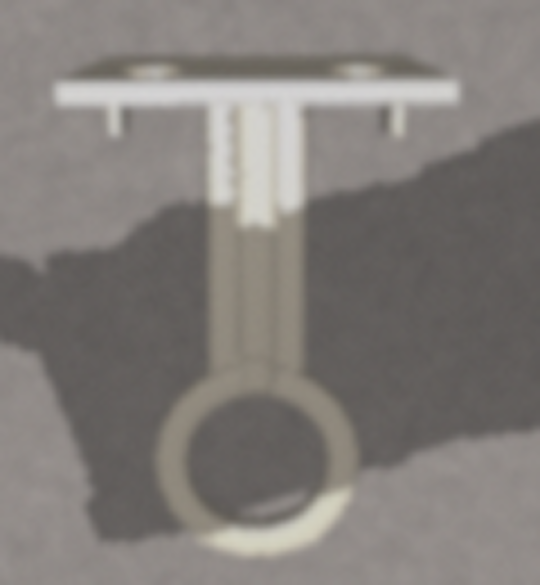

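Call:
send_rows(
  targets=[
    [[0,0.95,-8,0,8.5],[0,0.95,-16,0,8.5],[0,0.95,-20.7,0,8.5],[0,0.95,-20.7,0,8.5],[0,0.95,-20.7,0,8.5]],
  ],
)

```text
clock: 7.98
eef_pos: [0.4724, -0.0073, 0.0411]
tool_rot: [-0.573, 0.82, 0.001, -0.002]
ft_force: [-0.1, -0.3, 0.4]
grip_width: 0.0851
```

```bash
python3 - <<'E'
from h import *
o=bot.get_obs();print(o['clock'],o['eef_pos'],o['tool_rot'],o['ft_force'])
np.save('v5.npy',np.r_[o['eef_pos'],o['tool_rot']])
im=vision.camera('wrist'); save(im,'w5',None,1.5)
E
```

```text
7.975 [ 0.47240753 -0.00728909  0.04114562] [-0.57279301  0.81969628  0.00145602 -0.00201401] [-0.13432952 -0.27734396  0.38959903]
```

View pics/w5.png

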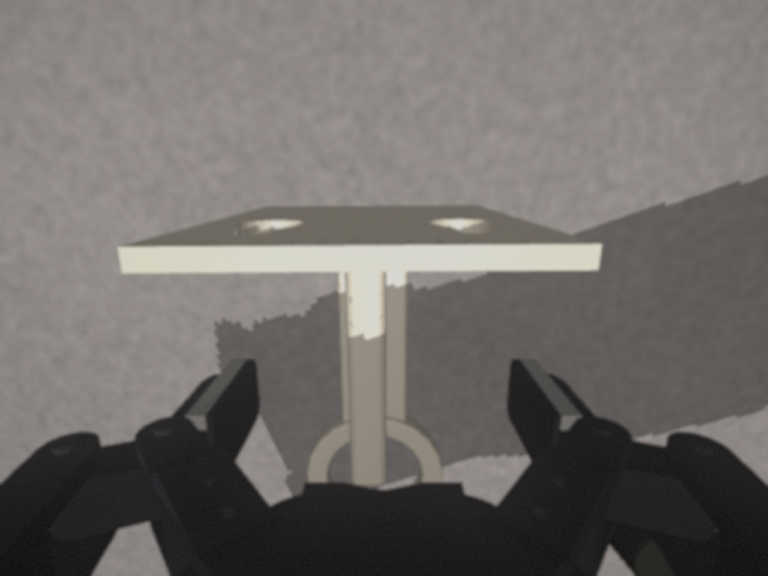

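Call:
send_rows(
  targets=[
    [[0.3,-0.1,0,0,8.5],[0.3,-0.1,0,0,8.5],[0.3,-0.1,0,0,3],[0.3,-0.1,0,0,0.5],[0.3,-0.1,0,0,0.5],[0.3,-0.1,0,0,0.5],[0.3,-0.1,0,0,0.5],[0.3,-0.1,0,0,0.5]],
  ],
)

```text
clock: 9.02
eef_pos: [0.4771, -0.0076, 0.0432]
tool_rot: [-0.573, 0.819, -0.0, 0.0]
ft_force: [1.1, 0.5, 1.2]
grip_width: 0.0091
```

```bash
python3 - <<'E'
from h import *
o=bot.get_obs();print(o['clock'],o['eef_pos'],o['tool_rot'],o['ft_force'],o['grip_width'])
np.save('v6.npy',np.r_[o['eef_pos'],o['tool_rot']])
im=vision.camera('wrist'); save(im,'w6',None,1.5)
E
```

```text
9.025 [ 0.47710896 -0.00760088  0.04320389] [-5.73382954e-01  8.19287480e-01 -3.63218676e-05  1.04641748e-04] [1.11071228 0.46296683 1.19716472] 0.00909059354292948
```

View pics/w6.png

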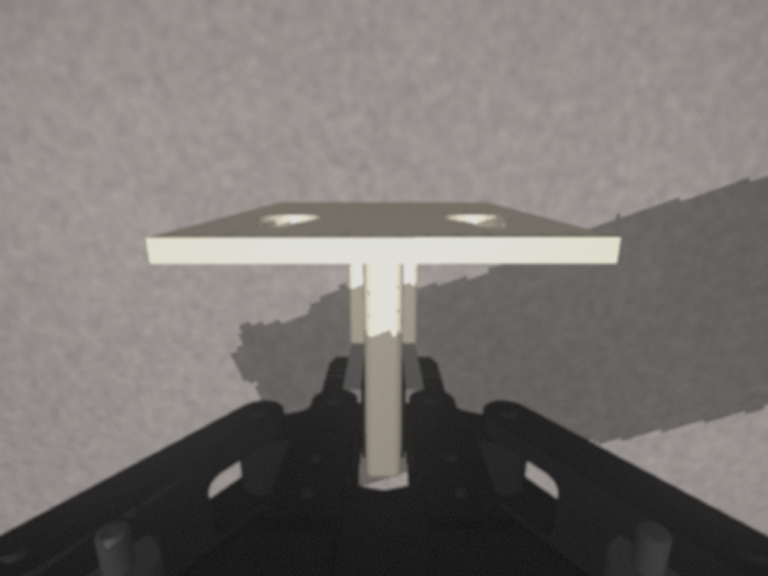

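```bash
python3 - <<'E'
from h import *
v=np.load('v6.npy');C=cam('wrist',dict(eef_pos=v[:3],tool_rot=v[3:]))
Rt=R.from_quat(v[3:]).as_matrix()
q=lambda x,y:(x/1.5,y/1.5)
P=[atz(C,q(147,237),.106),atz(C,q(621,237),.106),atz(C,q(149,264),.106),atz(C,q(619,264),.106)]
for p in P: print(p.round(4),(Rt.T@(p-v[:3])).round(4))
print(np.linalg.norm(P[0]-P[1]))
print(np.degrees(np.arctan2(Rt[1,0],Rt[0,0])))
E
```

```text
[ 0.499 -0.077  0.106] [ 0.0577 -0.0444 -0.0628]
[ 0.414  -0.0461  0.106 ] [ 0.0578  0.0461 -0.0628]
[ 0.5012 -0.0722  0.106 ] [ 0.0525 -0.0448 -0.0628]
[ 0.4154 -0.041   0.106 ] [ 0.0525  0.0465 -0.0628]
0.09047104110852258
-110.02706292430375
```

Call:
send_rows(
  targets=[
    [[0,0,5,0,0.5],[0,0,10,0,0.5],[4,-4,15.4,0.1,0.5],[8,-8,15.4,0.2,0.5],[11.6,-13,15.4,0.201,0.5],[11.6,-18,15.4,0.201,0.5],[11.6,-21.7,15.4,0.201,0.5],[11.6,-21.7,15.4,0.201,0.5],[11.6,-21.7,15.4,0.201,0.5],[11.6,-21.7,15.4,0.201,0.5]],
  ],
)

```text
clock: 10.32
eef_pos: [0.5929, -0.2233, 0.197]
tool_rot: [-0.653, 0.757, 0.0, -0.0]
ft_force: [0.4, 1.4, -0.8]
grip_width: 0.0092
```

```bash
python3 - <<'E'
from h import *
o=bot.get_obs();print(o['clock'],o['eef_pos'],o['tool_rot'],o['ft_force'],o['ft_torque'],o['grip_width'])
np.save('v7.npy',np.r_[o['eef_pos'],o['tool_rot']])
im=vision.camera('wrist'); save(im,'w7',None,1.5)
im=vision.camera('top'); save(im,'t7',(330,110,450,240),5)
E
```

```text
10.325 [ 0.59294924 -0.2233205   0.19698197] [-6.53267156e-01  7.57127403e-01  3.43341035e-04 -3.57402771e-05] [ 0.35214617  1.44486102 -0.78718396] [ 0.06559564  0.00919413 -0.03393813] 0.009204169044566831
```

View pics/w7.png

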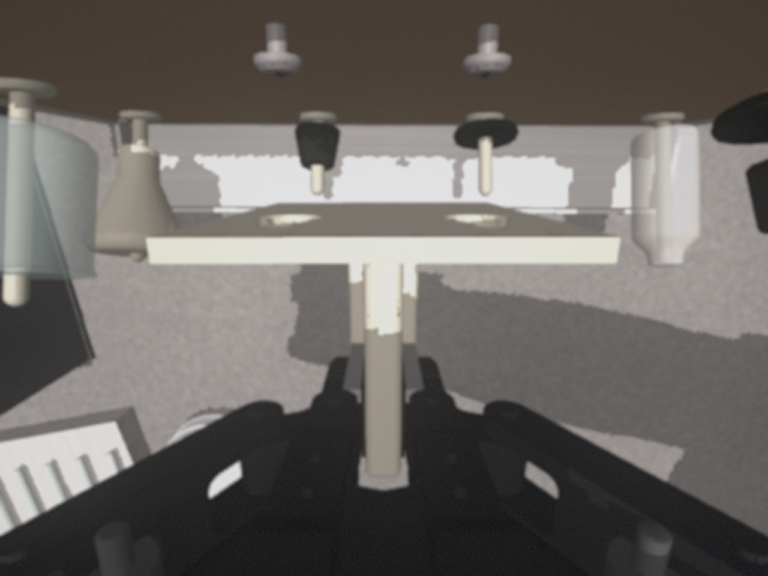

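View pics/t7.png

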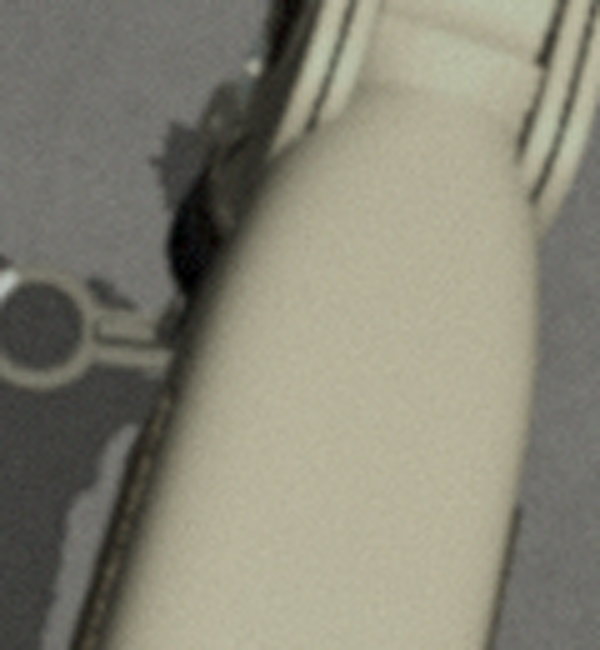

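Call:
send_rows(
  targets=[
    [[-0.25,-1.6,0,0,0.5],[-0.45,-3.26,0,0,0.5],[-0.45,-3.26,0,0,0.5],[-0.45,-3.26,0,0,0.5]],
  ],
)

```text
clock: 10.92
eef_pos: [0.5883, -0.2577, 0.1969]
tool_rot: [-0.652, 0.758, 0.0, 0.0]
ft_force: [0.3, -0.2, -1.3]
grip_width: 0.0091
```

```bash
python3 - <<'E'
from h import *
o=bot.get_obs();print(o['clock'],o['eef_pos'],o['tool_rot'],o['ft_force'],o['ft_torque'],o['grip_width'])
np.save('v8.npy',np.r_[o['eef_pos'],o['tool_rot']])
im=vision.camera('wrist'); save(im,'w8',(60,0,460,260),2)
E
```

```text
10.925 [ 0.58830445 -0.25766428  0.1969388 ] [-6.52300866e-01  7.57960106e-01  2.21731729e-04  9.22910433e-05] [ 0.33990064 -0.24937298 -1.28946449] [0.04092661 0.01181259 0.01381268] 0.009081051422352703
```

View pics/w8.png

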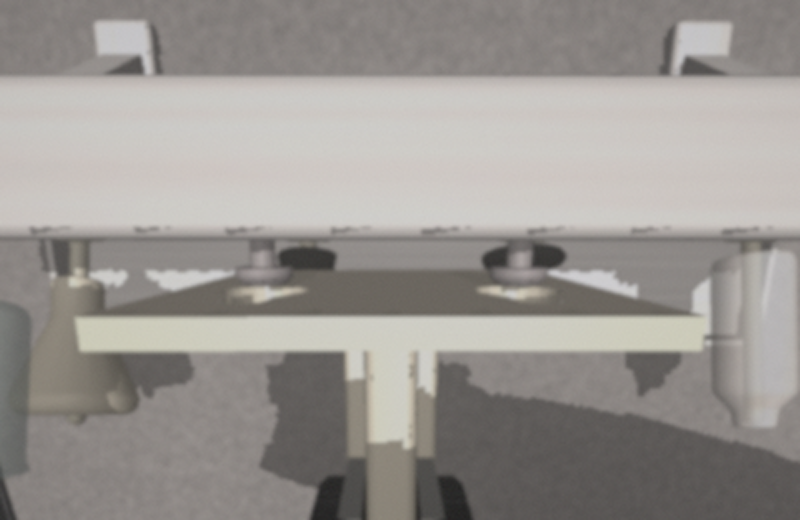

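Call:
send_rows(
  targets=[
    [[-0.06,-0.4,0,0,0.5],[-0.12,-0.8,0,0,0.5],[-0.12,-0.8,0,0,0.5]],
  ],
)

```text
clock: 11.35
eef_pos: [0.5873, -0.2655, 0.1971]
tool_rot: [-0.653, 0.758, -0.0, -0.0]
ft_force: [-0.2, 0.2, -1.9]
grip_width: 0.0096
```

```bash
python3 - <<'E'
from h import *
o=bot.get_obs();print(o['clock'],o['eef_pos'],o['tool_rot'],o['ft_force'],o['ft_torque'],o['grip_width'])
im=vision.camera('wrist'); save(im,'w9',(60,0,460,260),2)
E
```

```text
11.35 [ 0.58728073 -0.26547926  0.19706846] [-6.52574806e-01  7.57724304e-01 -2.95516331e-05 -1.93531690e-05] [-0.1829537   0.16413498 -1.91252718] [-0.01174302  0.02215212  0.06340658] 0.009597565235303243
```

View pics/w9.png

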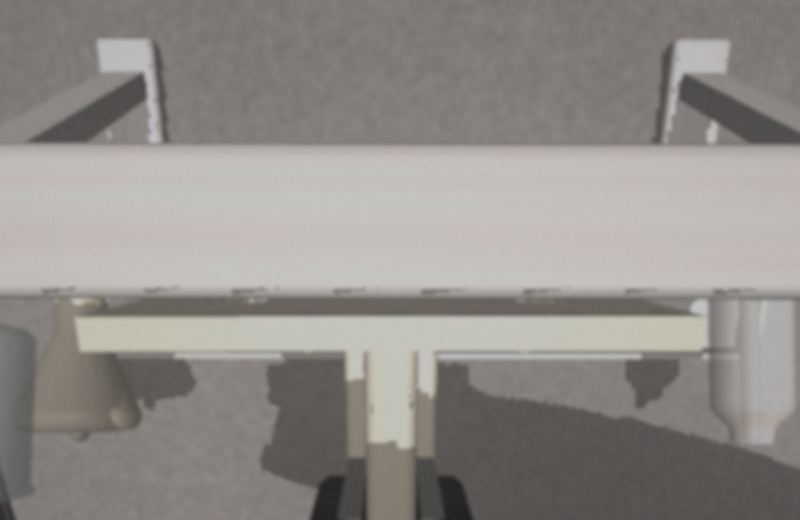

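Call:
send_rows(
  targets=[
    [[-0.03,-0.2,0,0,0.5],[-0.05,-0.35,0,0,0.5],[-0.05,-0.35,0,0,0.5]],
  ],
)

```text
clock: 11.78
eef_pos: [0.587, -0.2681, 0.1971]
tool_rot: [-0.653, 0.758, 0.0, 0.0]
ft_force: [0.6, 2.5, -1.0]
grip_width: 0.009
```

```bash
python3 - <<'E'
from h import *
o=bot.get_obs();print(o['clock'],o['eef_pos'],o['tool_rot'],o['ft_force'],o['ft_torque'],o['grip_width'])
im=vision.camera('wrist'); save(im,'w10',(60,0,460,260),2)
E
```

```text
11.775 [ 0.58696529 -0.26811102  0.19709503] [-6.52791959e-01  7.57537013e-01  3.58433179e-04  4.52439903e-04] [ 0.56297291  2.47053073 -1.04394363] [ 0.40769518 -0.12415416 -0.07370354] 0.009035441232575955
```

View pics/w10.png

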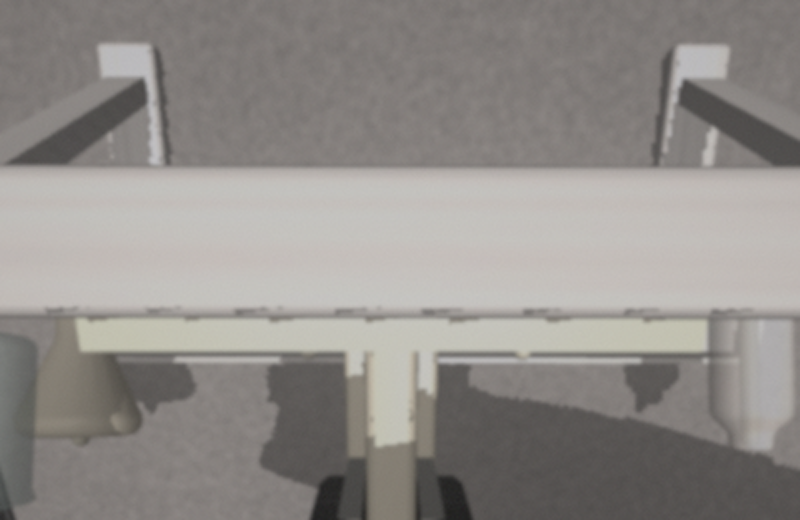

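Call:
send_rows(
  targets=[
    [[0,0.05,0,0,0.5],[0,0.05,-0.7,0,0.5],[0,0.05,-1.4,0,0.5],[0,0.05,-1.7,0,0.5],[0,0.05,-1.7,0,0.5]],
  ],
)

```text
clock: 12.45
eef_pos: [0.5864, -0.2684, 0.1794]
tool_rot: [-0.653, 0.758, 0.0, -0.0]
ft_force: [0.8, -0.2, -0.8]
grip_width: 0.0094
```

```bash
python3 - <<'E'
from h import *
o=bot.get_obs();print(o['clock'],o['eef_pos'],o['tool_rot'],o['ft_force'],o['ft_torque'],o['grip_width'])
im=vision.camera('wrist'); save(im,'w11',(60,0,460,260),2)
E
```

```text
12.45 [ 0.58641615 -0.26842325  0.1794213 ] [-6.52539857e-01  7.57754195e-01  4.26907457e-04 -3.64091021e-04] [ 0.79581349 -0.23271463 -0.76000107] [0.02031627 0.03579622 0.00496924] 0.009392243460018903
```

View pics/w11.png

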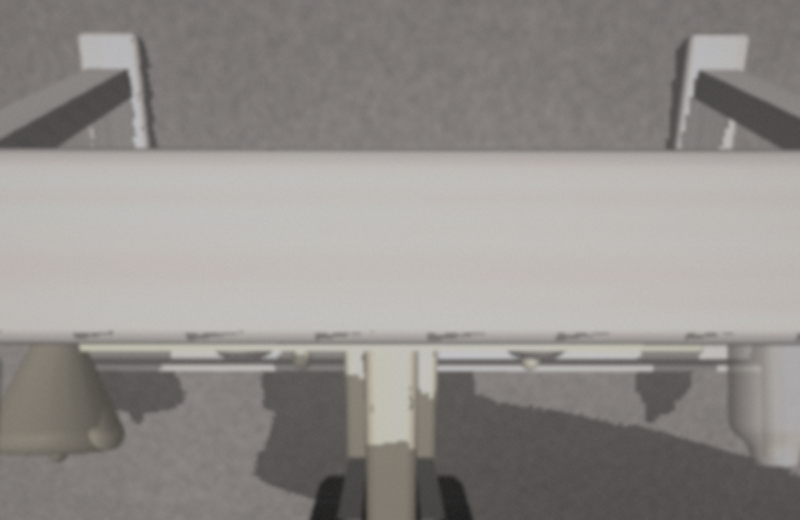

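Call:
send_rows(
  targets=[
    [[0,0,-0.2,0,0.5],[0,0,-0.3,0,0.5],[0,0,-0.3,0,0.5]],
  ],
)

```text
clock: 12.88
eef_pos: [0.587, -0.2685, 0.1777]
tool_rot: [-0.653, 0.758, -0.001, 0.0]
ft_force: [-0.2, -1.0, 0.1]
grip_width: 0.0096
```

Call:
send_rows(
  targets=[
    [[0,0,-0.2,0,0.5],[0,0,-0.3,0,0.5],[0,0,-0.3,0,0.5]],
  ],
)

```text
clock: 13.25
eef_pos: [0.5873, -0.2687, 0.177]
tool_rot: [-0.653, 0.758, -0.002, 0.0]
ft_force: [-1.8, 1.5, 9.6]
grip_width: 0.0096
```

Call:
send_rows(
  targets=[
    [[0,0,-0.2,0,0.5],[0,0,-0.2,0,0.5]],
  ],
)

```text
clock: 13.5
eef_pos: [0.5874, -0.2687, 0.1768]
tool_rot: [-0.653, 0.758, -0.003, 0.001]
ft_force: [-5.7, 2.5, 15.3]
grip_width: 0.0093
```

```bash
python3 - <<'E'
from h import *
o=bot.get_obs();print(o['clock'],o['eef_pos'],o['tool_rot'],o['ft_force'],o['ft_torque'],o['grip_width'])
im=vision.camera('wrist'); save(im,'w12',(60,0,460,260),2)
E
```

```text
13.5 [ 0.58739639 -0.26870404  0.17677869] [-6.52587836e-01  7.57708033e-01 -2.68274935e-03  6.74626206e-04] [-5.70803417  2.48764027 15.27810727] [-0.07518222  1.17750723 -0.11169366] 0.009324450507018526
```

View pics/w12.png

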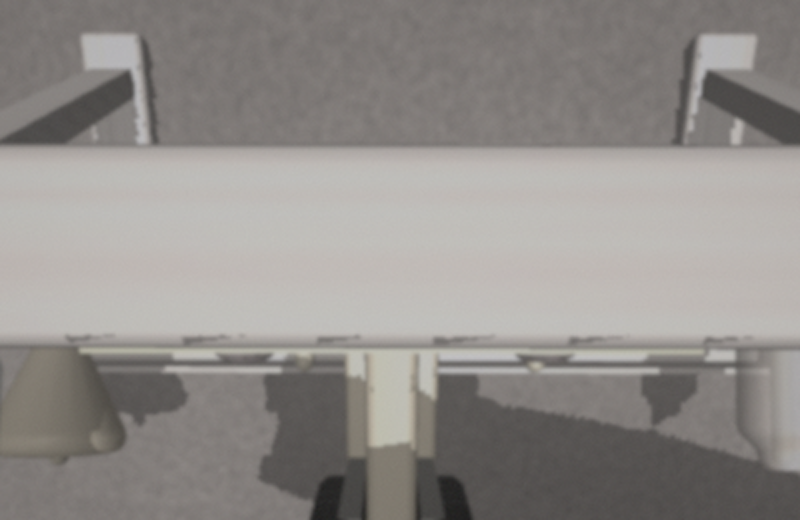

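Call:
send_rows(
  targets=[
    [[-0.1,0,0,0,0.5],[-0.1,0,0,0,0.5]],
  ],
)

```text
clock: 13.8
eef_pos: [0.5874, -0.2687, 0.1769]
tool_rot: [-0.653, 0.758, -0.003, 0.001]
ft_force: [-2.7, 1.9, 15.2]
grip_width: 0.0092
```

Call:
send_rows(
  targets=[
    [[0,0,-0.2,0,0.5],[0,0,-0.2,0,0.5]],
  ],
)

```text
clock: 14.05
eef_pos: [0.5875, -0.2687, 0.1766]
tool_rot: [-0.653, 0.758, -0.004, 0.002]
ft_force: [-4.2, 3.6, 21.0]
grip_width: 0.0094
```

```bash
python3 - <<'E'
from h import *
o=bot.get_obs();print(o['clock'],o['eef_pos'],o['tool_rot'],o['ft_force'],o['ft_torque'],o['grip_width'])
E
```

```text
14.05 [ 0.58748217 -0.26869661  0.17659971] [-0.65273143  0.75757645 -0.00403639  0.0018198 ] [-4.22998157  3.58764859 21.01976639] [ 0.28346124  1.24976349 -0.12012967] 0.009448112060877563
```

Call:
send_rows(
  targets=[
    [[0,0,0.2,0,0.5],[0,0,0.4,0,0.5],[0,0,0.4,0,0.5]],
  ],
)

```text
clock: 14.42
eef_pos: [0.5872, -0.2687, 0.177]
tool_rot: [-0.653, 0.758, -0.002, 0.001]
ft_force: [0.5, 0.7, 8.8]
grip_width: 0.0092
```

Call:
send_rows(
  targets=[
    [[0,0,0.2,0,1.5],[0,0,0.2,0,3],[0,0,0.2,0,4],[0,0,0.2,0,4]],
  ],
)

```text
clock: 14.92
eef_pos: [0.5856, -0.2682, 0.1756]
tool_rot: [-0.653, 0.758, 0.0, -0.0]
ft_force: [0.8, -0.3, -0.9]
grip_width: 0.0399
```

```bash
python3 - <<'E'
from h import *
o=bot.get_obs();print(o['clock'],o['eef_pos'],o['tool_rot'],o['ft_force'],o['ft_torque'],o['grip_width'])
im=vision.camera('wrist'); save(im,'w13',(60,0,460,260),2)
E
```

```text
14.925 [ 0.58562544 -0.26817155  0.17559615] [-6.52663485e-01  7.57647806e-01  3.88097567e-04 -1.65352465e-04] [ 0.83995331 -0.33389236 -0.86502058] [-0.03353863 -0.03431541  0.02778687] 0.03987076928774961
```

View pics/w13.png

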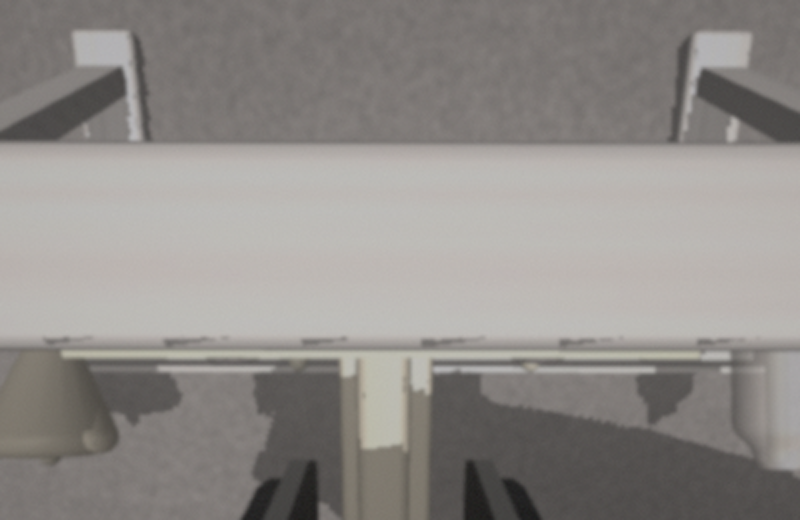

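Call:
send_rows(
  targets=[
    [[0,0,4,0,4],[0,0,9,0,4],[0,3,13.5,0,8.5],[0,6,13.5,0,8.5],[0,6,13.5,0,8.5],[0,6,13.5,0,8.5]],
  ],
)

```text
clock: 15.72
eef_pos: [0.5856, -0.2085, 0.3105]
tool_rot: [-0.653, 0.758, 0.0, -0.0]
ft_force: [-0.1, -0.2, -0.6]
grip_width: 0.0852
```

```bash
python3 - <<'E'
from h import *
o=bot.get_obs();print(o['clock'],o['eef_pos'],o['tool_rot'],o['ft_force'],o['grip_width'],o['joint_pos'])
np.save('v14.npy',np.r_[o['eef_pos'],o['tool_rot']])
im=vision.camera('wrist'); save(im,'w14',None,1.5)
im=vision.camera('top'); save(im,'t14',(330,110,450,240),4.5)
E
```

```text
15.725 [ 0.58560866 -0.20848105  0.31048036] [-6.52698391e-01  7.57617650e-01  3.18554605e-04 -4.51824264e-04] [-0.11503793 -0.22214157 -0.58149937] 0.08524734139633995 [-3.41787259e-01  4.90890319e-01  5.71863818e-01  1.65277073e+00
 -4.69771284e-04 -1.76406864e+00]
```

View pics/w14.png

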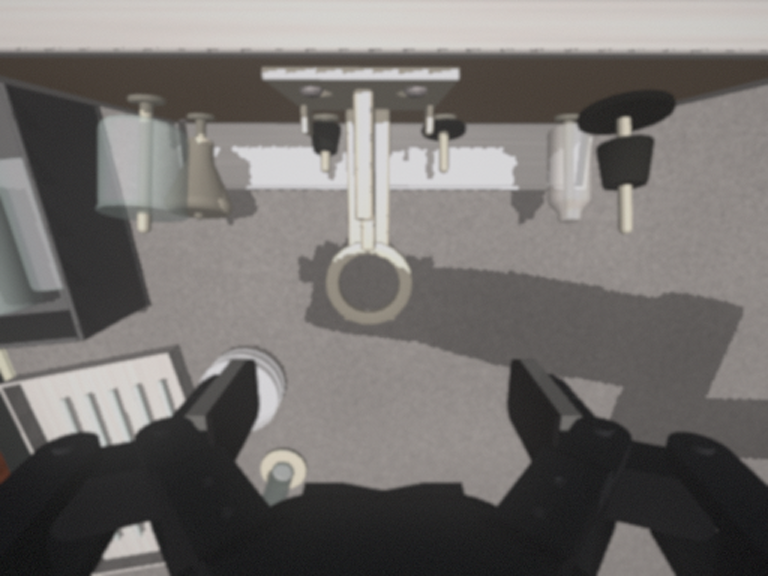

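View pics/t14.png

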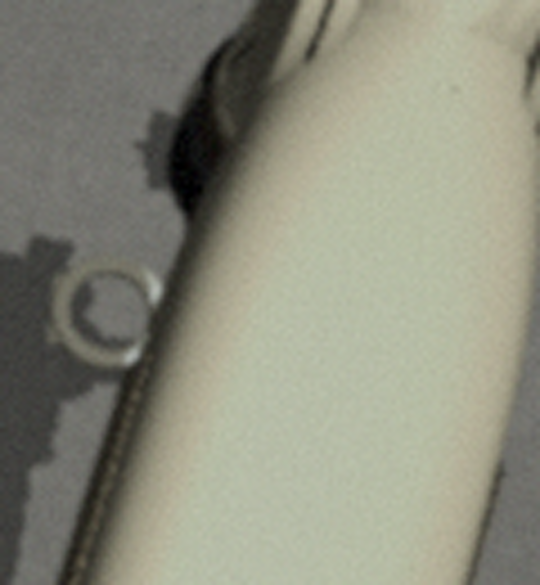

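```bash
python3 - <<'E'
from h import *
v=np.load('v14.npy');C=cam('wrist',dict(eef_pos=v[:3],tool_rot=v[3:]))
im=cv2.resize(cv2.imread('pics/w14.png'),(512,384),interpolation=cv2.INTER_AREA)[:,:,::-1]
save(im,'w14z',(165,30,325,225),3.5)
q=lambda x,y:(x/1.5,y/1.5)
print('ring',atz(C,q(369,283),.146))
u=np.array([np.cos(np.radians(-98.5)),np.sin(np.radians(-98.5)),0]);w=np.array([-u[1],u[0],0])
S=np.array([.5776,-.326,.2216])
for nm,l in [('plate back top L',(0,.045,.018)),('R',(0,-.045,.018)),('front',(-.005,.045,.018)),('webfront top',(-.072,0,-.003)),('head L',(-.0104,.026,0)),('headR',(-.0104,-.026,0)),('ring',(-.128,0,-.076)),('ring front out',(-.161,0,-.076)),('ring L',(-.128,.033,-.076)),('ring R',(-.128,-.033,-.076))]:
    print(nm,(proj(C,S+u*l[0]+w*l[1]+np.array([0,0,l[2]]))[0]*1.5).round(1))
E
```

```text
ring [ 0.59606241 -0.20003402  0.146     ]
plate back top L [261.6  64.4]
R [458.3  64.6]
front [262.5  76.4]
webfront top [363.7 218.7]
head L [310.6  96.2]
headR [413.5  96.3]
ring [368.5 283.8]
ring front out [368.9 325. ]
ring L [324.8 283.8]
ring R [412.3 283.8]
```

View pics/w14z.png

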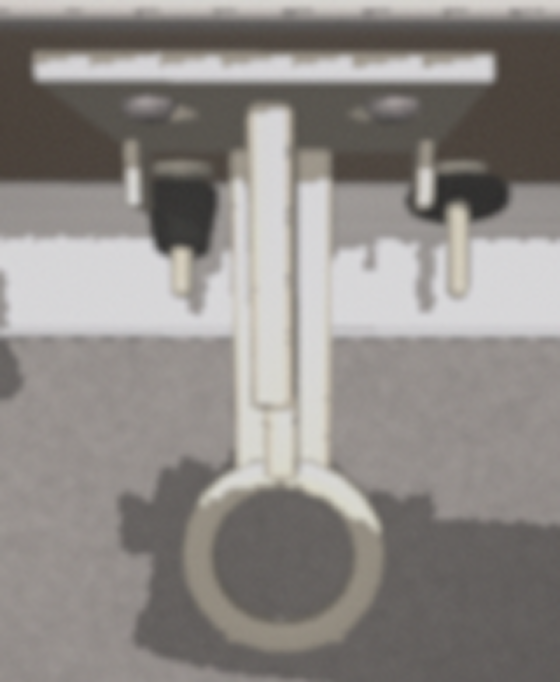

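```bash
python3 - <<'E'
from h import *
CT,CS=cam('top'),cam('side')
print(atz(CT,(120+413/7,120+387/7),.184),atz(CS,(150+316/5,60+320/5),.184), atz(CT,(120+172/7,120+115/7),.15))
print('cyl',atz(CT,(253,125),.153),'jar',atz(CT,(137,177),.07))
E
```

```text
[0.60580033 0.2419093  0.184     ] [0.60408081 0.23389243 0.184     ] [0.72114677 0.33933976 0.15      ]
cyl [0.74465837 0.05704915 0.153     ] jar [0.63362869 0.37719811 0.07      ]
```

Call:
send_rows(
  targets=[
    [[2,44.8,0,0,8.5],[2,44.8,0,0,8.5],[2,44.8,0,0,8.5],[2,44.8,0,0,8.5],[2,44.8,0,0,8.5],[2,44.8,0,0,8.5],[2,44.8,0,0,8.5],[2,44.8,0,0,8.5],[2,44.8,0,0,8.5],[2,44.8,0,0,8.5],[2,44.8,0,0,8.5]],
  ],
)

```text
clock: 17.2
eef_pos: [0.6062, 0.2377, 0.3115]
tool_rot: [-0.652, 0.759, -0.0, 0.0]
ft_force: [0.0, -0.6, 0.3]
grip_width: 0.0851
```

```bash
python3 - <<'E'
from h import *
o=bot.get_obs();print(o['clock'],o['eef_pos'],o['tool_rot'],o['ft_force'],o['grip_width'],o['joint_pos'])
np.save('v15.npy',np.r_[o['eef_pos'],o['tool_rot']])
im=vision.camera('wrist'); save(im,'w15',None,1.5)
im=vision.camera('top'); save(im,'t15',(330,90,450,280),3)
E
```

```text
17.2 [0.60620281 0.23771892 0.3115304 ] [-6.51594857e-01  7.58567141e-01 -1.51523637e-04  1.09034711e-04] [ 0.00074153 -0.63040523  0.25674399] 0.0850622630604765 [ 3.73815703e-01  5.64751577e-01  6.95676347e-01  1.70141533e+00
 -2.14240739e-04 -1.04555437e+00]
```

View pics/w15.png

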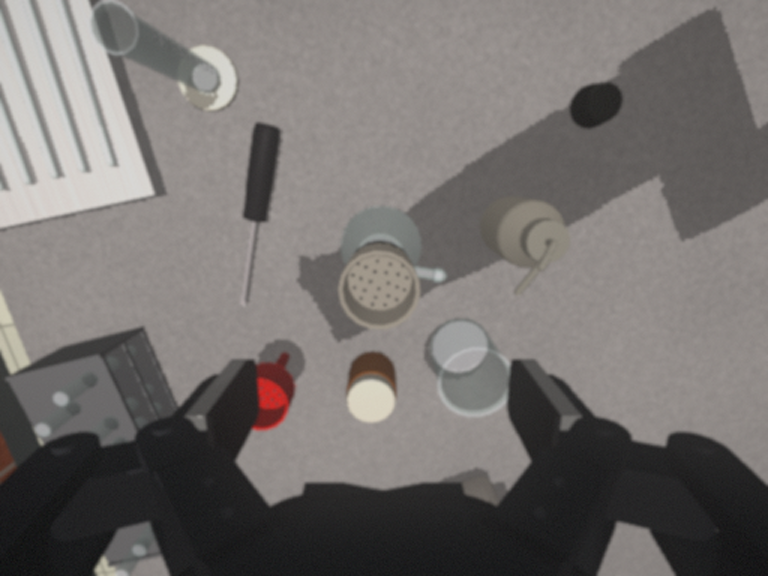

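View pics/t15.png

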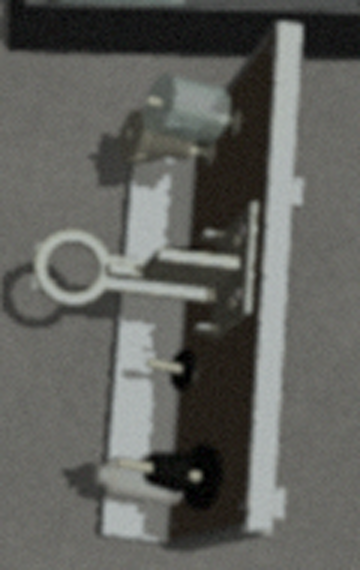

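```bash
python3 - <<'E'
from h import *
v=np.load('v15.npy');C=cam('wrist',dict(eef_pos=v[:3],tool_rot=v[3:]));Rt=R.from_quat(v[3:]).as_matrix()
p=atz(C,(380/1.5,290/1.5),.184);print(p,Rt.T@(p-v[:3]))
print(np.linalg.norm(atz(C,(339/1.5,290/1.5),.184)-atz(C,(421/1.5,290/1.5),.184)))
E
```

```text
[0.60782309 0.24277327 0.184     ] [-0.00524502 -0.00079187  0.12753053]
0.054589112404796414
```

Call:
send_rows(
  targets=[
    [[0.23,0.51,-5,0,8.5],[0.23,0.51,-10,0,8.5],[0.23,0.51,-14,0,8.5],[0.23,0.51,-16.1,0,8.5],[0.23,0.51,-16.1,0,8.5],[0.23,0.51,-16.1,0,8.5]],
  ],
)

```text
clock: 18.05
eef_pos: [0.6089, 0.2448, 0.1516]
tool_rot: [-0.652, 0.758, -0.0, 0.001]
ft_force: [-0.4, -0.1, 1.0]
grip_width: 0.0849
```

```bash
python3 - <<'E'
from h import *
o=bot.get_obs();print(o['clock'],o['eef_pos'],o['ft_force'])
im=vision.camera('wrist'); save(im,'w16',None,1.5)
E
```

```text
18.05 [0.60894398 0.24477726 0.15161974] [-0.37933402 -0.08084158  1.03068742]
```

View pics/w16.png

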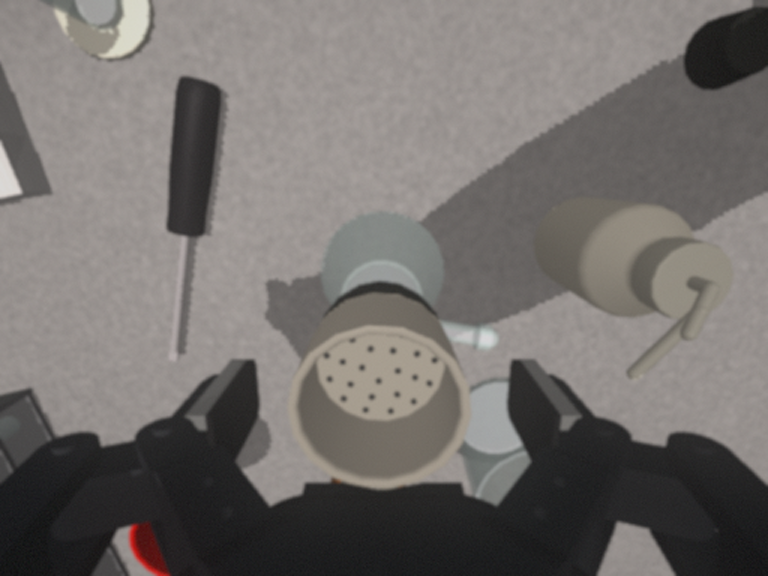

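```bash
python3 - <<'E'
from h import *
o=bot.get_obs();C=cam('wrist',o);Rt=R.from_quat(o['tool_rot']).as_matrix()
for q in [(380,407),(380,326),(380,488)]:
    p=atz(C,(q[0]/1.5,q[1]/1.5),.184);print(p,Rt.T@(p-o['eef_pos']))
E
```

```text
[0.60871235 0.24234898 0.184     ] [ 2.64204671e-03  2.45976279e-05 -3.19451440e-02]
[0.60489463 0.21709294 0.184     ] [ 2.81849516e-02  5.01268489e-05 -3.19876062e-02]
[0.61300737 0.2707626  0.184     ] [-2.60943075e-02 -4.12333166e-06 -3.18973731e-02]
```

Call:
send_rows(
  targets=[
    [[0,-0.12,0,0,7],[0,-0.12,0,0,5],[0,-0.12,0,0,4.5],[0,-0.12,0,0,4.5],[0,-0.12,0,0,4.5],[0,-0.12,0,0,4.5]],
  ],
)

```text
clock: 18.85
eef_pos: [0.6092, 0.2438, 0.1513]
tool_rot: [-0.653, 0.758, -0.001, 0.001]
ft_force: [2.2, -1.7, 5.1]
grip_width: 0.0526
```

Call:
send_rows(
  targets=[
    [[0,0,1,0,4.5],[0,0,3,0,4.5],[0,0,3,0,4.5]],
  ],
)

```text
clock: 19.23
eef_pos: [0.6082, 0.2441, 0.1812]
tool_rot: [-0.653, 0.758, 0.0, 0.001]
ft_force: [0.3, 0.2, -0.7]
grip_width: 0.0528
```

```bash
python3 - <<'E'
from h import *
o=bot.get_obs();print(o['clock'],o['eef_pos'],o['ft_force'],o['grip_width'])
im=vision.camera('wrist'); save(im,'w17',None,1.5)
im=vision.camera('side'); save(im,'s17',(150,50,310,190),4.2)
E
```

```text
19.225 [0.60820141 0.24414014 0.18116052] [ 0.28092977  0.16987668 -0.73221676] 0.052773058341530024
```

View pics/w17.png

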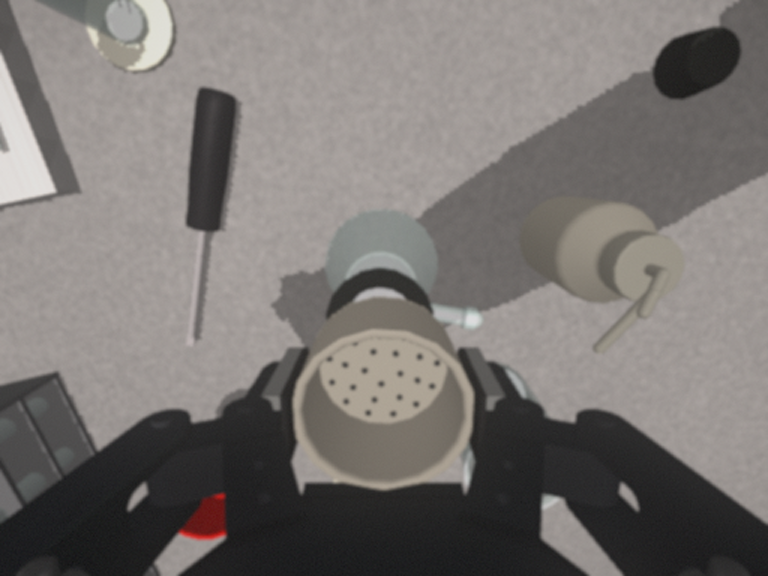

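View pics/s17.png

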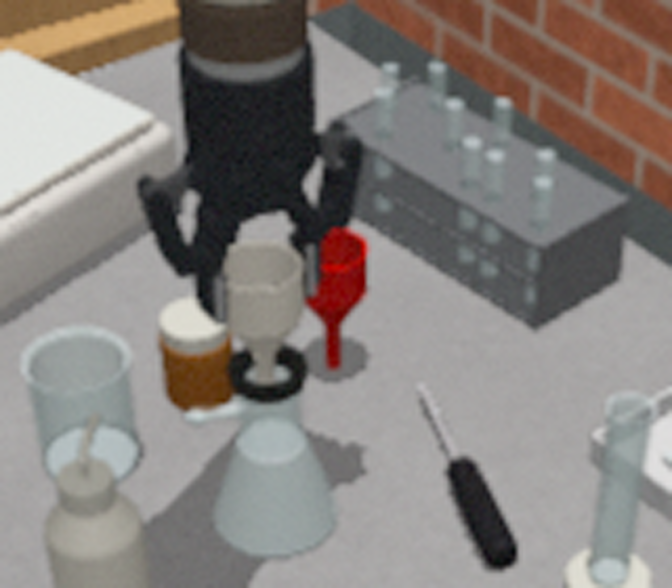

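Call:
send_rows(
  targets=[
    [[0,0,5,0,4.5],[0,0,10,0,4.5],[0,-4,12,0,4.5],[-0.4,-10,12,0,4.5],[-0.6,-16,12,0,4.5],[-0.8,-22,12,0,4.5],[-1,-28,12,0,4.5],[-1.2,-34,12,0,4.5],[-1.2,-39,12,0,4.5],[-1.2,-42.5,12,0,4.5],[-1.2,-44.3,12,0,4.5],[-1.2,-44.3,12,0,4.5]],
  ],
)

```text
clock: 20.82
eef_pos: [0.5958, -0.1997, 0.299]
tool_rot: [-0.652, 0.758, 0.001, -0.0]
ft_force: [-0.7, 0.4, -1.6]
grip_width: 0.0526
```

Call:
send_rows(
  targets=[
    [[0,0,0,0,4.5],[0,0,0,0,4.5]],
  ],
)

```text
clock: 21.08
eef_pos: [0.5964, -0.1977, 0.3003]
tool_rot: [-0.654, 0.757, 0.0, 0.0]
ft_force: [0.6, 0.2, -0.6]
grip_width: 0.0527
```

```bash
python3 - <<'E'
from h import *
o=bot.get_obs();print(o['clock'],o['eef_pos'],o['tool_rot'],o['ft_force'],o['grip_width'])
np.save('v18.npy',np.r_[o['eef_pos'],o['tool_rot']])
im=vision.camera('wrist'); save(im,'w18',None,1.5)
im=vision.camera('top'); save(im,'t18',(300,100,450,260),4)
E
```

```text
21.075 [ 0.59637505 -0.19766699  0.30027211] [-6.53508154e-01  7.56919457e-01  6.98472353e-05  1.57177764e-04] [ 0.63345819  0.20893776 -0.62592076] 0.05271826114690338
```

View pics/w18.png

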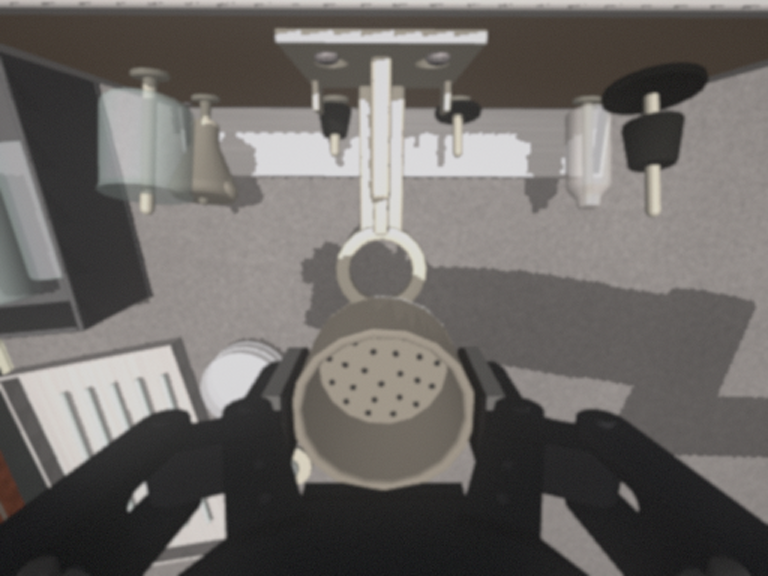

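View pics/t18.png

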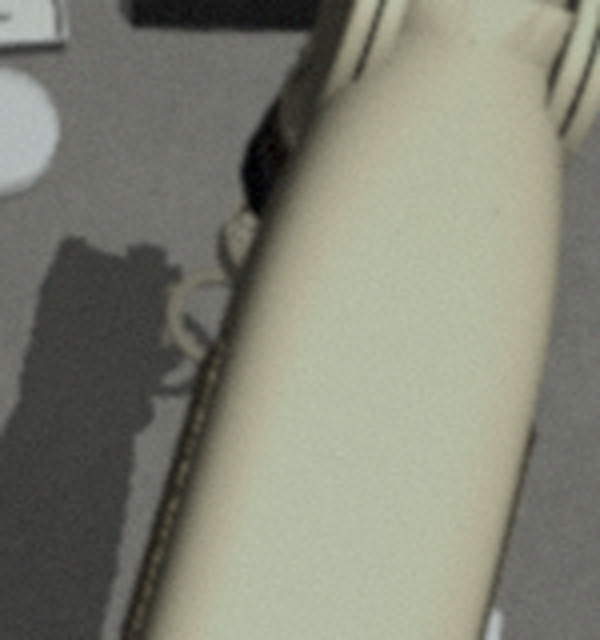

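```bash
python3 - <<'E'
from h import *
o=bot.get_obs();C=cam('wrist',o);Rt=R.from_quat(o['tool_rot']).as_matrix()
def f(q,z):
    p=atz(C,(q[0]/1.5,q[1]/1.5),z);print(q,p.round(4),(Rt.T@(p-o['eef_pos'])).round(4))
f((381.5,271),.1456); f((336,270),.1456); f((426.5,270),.1456);f((381,228),.1456)
zr=o['eef_pos'][2]+.0325
f((384,331),zr);f((384,487),zr);f((294,408),zr);f((474,408),zr)
E
```

```text
(381.5, 271) [ 0.596  -0.1995  0.1456] [0.0015 0.0002 0.1548]
(336, 270) [ 0.6285 -0.205   0.1456] [ 0.0022 -0.0327  0.1548]
(426.5, 270) [ 0.5637 -0.1955  0.1456] [0.0023 0.0327 0.1548]
(381, 228) [ 0.5918 -0.2302  0.1456] [ 0.0325 -0.0002  0.1548]
(384, 331) [ 0.5913 -0.2245  0.3329] [ 0.0269  0.0012 -0.0325]
(384, 487) [ 0.5988 -0.1729  0.3329] [-0.0252  0.0013 -0.0325]
(294, 408) [ 0.621  -0.2044  0.3329] [ 0.0026 -0.0254 -0.0325]
(474, 408) [ 0.5685 -0.1966  0.3329] [ 0.0027  0.0278 -0.0325]
```

Call:
send_rows(
  targets=[
    [[0.07,-0.1,-4,0,4.5],[0.07,-0.1,-8,0,4.5],[0.07,-0.1,-11,0,4.5],[0.07,-0.1,-13,0,4.5],[0.07,-0.1,-13.8,0,4.5],[0.07,-0.1,-13.8,0,4.5],[0.07,-0.1,-13.8,0,4.5]],
  ],
)

```text
clock: 22.05
eef_pos: [0.5976, -0.2004, 0.1635]
tool_rot: [-0.653, 0.758, -0.001, 0.001]
ft_force: [-0.3, -0.1, -0.2]
grip_width: 0.0525
```

```bash
python3 - <<'E'
from h import *
o=bot.get_obs();print(o['clock'],o['eef_pos'],o['tool_rot'],o['ft_force'],o['ft_torque'],o['grip_width'])
im=vision.camera('wrist'); save(im,'w19',None,1.5)
E
```

```text
22.05 [ 0.597609   -0.20042589  0.163465  ] [-6.52752358e-01  7.57570447e-01 -1.00339685e-03  6.08332161e-04] [-0.33477957 -0.11117506 -0.21104689] [-0.04809036  0.02803773 -0.0040467 ] 0.0525473499410421
```

View pics/w19.png

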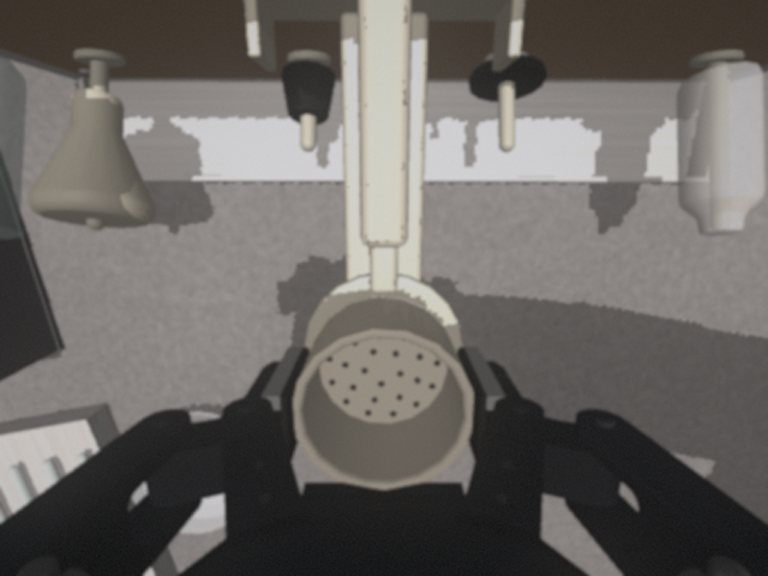

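Call:
send_rows(
  targets=[
    [[0,0,-0.4,0,4.5],[0,0,-0.7,0,4.5],[0,0,-0.7,0,4.5]],
  ],
)

```text
clock: 22.48
eef_pos: [0.5971, -0.1995, 0.1549]
tool_rot: [-0.653, 0.757, 0.0, 0.001]
ft_force: [2.1, 2.1, -1.4]
grip_width: 0.0528
```

Call:
send_rows(
  targets=[
    [[0,0,-0.15,0,4.5],[0,0,-0.25,0,4.5],[0,0,-0.25,0,4.5]],
  ],
)

```text
clock: 22.85
eef_pos: [0.597, -0.1997, 0.1527]
tool_rot: [-0.653, 0.757, 0.0, 0.001]
ft_force: [1.3, 4.3, 1.4]
grip_width: 0.0525
```

```bash
python3 - <<'E'
from h import *
o=bot.get_obs();print(o['clock'],o['eef_pos'],o['tool_rot'],o['ft_force'],o['ft_torque'],o['grip_width'])
im=vision.camera('wrist'); save(im,'w20',None,1.5)
E
```

```text
22.85 [ 0.59702395 -0.19967098  0.15272731] [-6.52870870e-01  7.57469000e-01  2.61914322e-04  5.22694823e-04] [1.29994319 4.29938699 1.36572249] [ 0.97033153 -0.31515241 -0.03393999] 0.05249353330720166
```

View pics/w20.png

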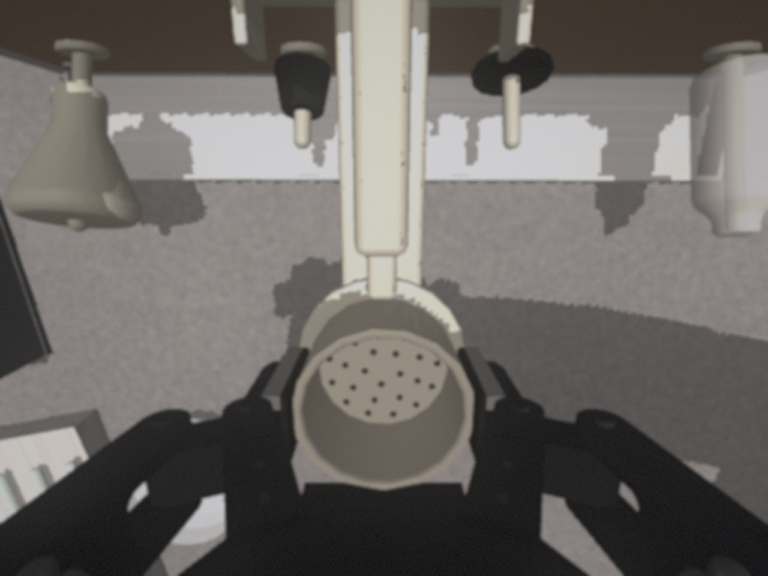

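Call:
send_rows(
  targets=[
    [[0.03,0.15,0,0,4.5],[0.03,0.15,-0.1,0,4.5],[0.03,0.15,-0.1,0,4.5]],
  ],
)

```text
clock: 23.28
eef_pos: [0.5973, -0.1994, 0.1518]
tool_rot: [-0.653, 0.758, -0.001, -0.0]
ft_force: [2.1, 2.5, 1.7]
grip_width: 0.0526
```

Call:
send_rows(
  targets=[
    [[0.1,0.1,0,0,4.5],[0.1,0.1,-0.15,0,4.5],[0.1,0.1,-0.15,0,4.5]],
  ],
)

```text
clock: 23.65
eef_pos: [0.5979, -0.1984, 0.1506]
tool_rot: [-0.652, 0.758, -0.0, -0.0]
ft_force: [-1.6, -0.6, 4.0]
grip_width: 0.0525
```

```bash
python3 - <<'E'
from h import *
o=bot.get_obs();print(o['clock'],o['eef_pos'],o['tool_rot'],o['ft_force'],o['ft_torque'],o['grip_width'])
E
```

```text
23.65 [ 0.59789928 -0.19844266  0.1505714 ] [-6.52473048e-01  7.57811716e-01 -4.36631625e-04 -3.66480884e-04] [-1.61351204 -0.60914337  4.00398793] [-0.13346514  0.24882765  0.02580387] 0.05250924365487293
```

Seated with about 4 N of vertical load. Release gently.

Call:
send_rows(
  targets=[
    [[-0.03,0,0,0,5.6],[-0.03,0,0,0,6.5],[-0.03,0,0,0,7.5],[-0.03,0,0,0,8.5],[-0.03,0,0,0,8.5]],
  ],
)

```text
clock: 24.28
eef_pos: [0.5978, -0.1978, 0.15]
tool_rot: [-0.653, 0.758, 0.0, -0.0]
ft_force: [0.4, 0.7, -0.1]
grip_width: 0.085
```

```bash
python3 - <<'E'
from h import *
o=bot.get_obs();print(o['clock'],o['eef_pos'],o['tool_rot'],o['ft_force'],o['ft_torque'],o['grip_width'])
im=vision.camera('wrist'); save(im,'w21',None,1.5)
E
```

```text
24.275 [ 0.59777608 -0.19780827  0.15000435] [-6.52672268e-01  7.57640352e-01  6.77315008e-05 -4.33712642e-05] [ 0.4277909   0.71277715 -0.14565042] [-0.02137046  0.01393528  0.03597434] 0.08499642070353715
```

View pics/w21.png

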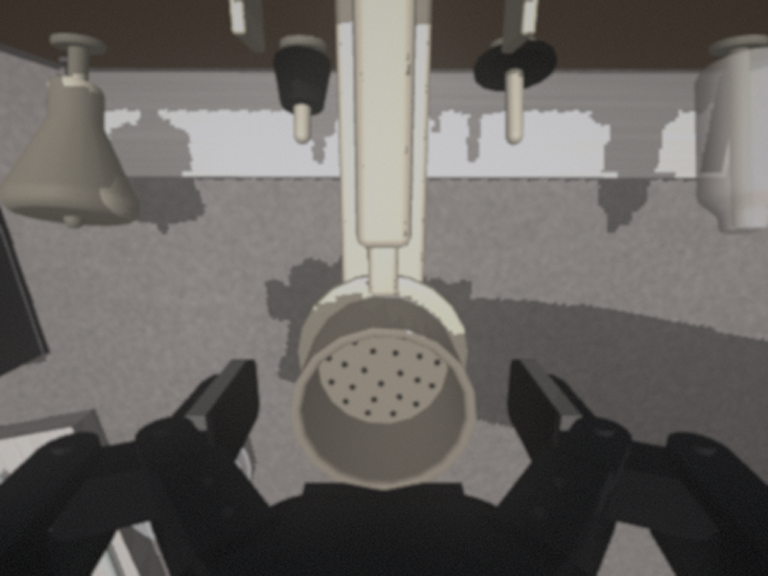

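Funnel released and upright; clear of both fingers. Raising straight up.

Call:
send_rows(
  targets=[
    [[0,0,4,0,8.5],[0,0,9,0,8.5],[0,0,14,0,8.5],[0,0,16,0,8.5],[0,0,16,0,8.5]],
  ],
)

```text
clock: 24.95
eef_pos: [0.5987, -0.1981, 0.3124]
tool_rot: [-0.653, 0.758, -0.002, 0.001]
ft_force: [1.8, -0.1, -0.5]
grip_width: 0.0847
```

```bash
python3 - <<'E'
from h import *
o=bot.get_obs();print(o['clock'],o['eef_pos'],o['ft_force'])
im=vision.camera('wrist'); save(im,'w22',None,1.5)
C=cam('wrist',o)
u=np.array([np.cos(np.radians(-98.5)),np.sin(np.radians(-98.5)),0]);w=np.array([-u[1],u[0],0])
S=np.array([.5776,-.326,.2216])
for nm,l in [('plate back top L',(0,.045,.018)),('R',(0,-.045,.018)),('webfront top',(-.072,0,-.003)),('rim ctr',(-.128,0,-.036)),('rimL',(-.128,.027,-.036)),('rimR',(-.128,-.027,-.036)),('rim front',(-.155,0,-.036)),('rim back',(-.101,0,-.036))]:
    print(nm,(proj(C,S+u*l[0]+w*l[1]+np.array([0,0,l[2]]))[0]*1.5).round(1))
E
```

```text
24.95 [ 0.59874309 -0.19814417  0.31238261] [ 1.75070073 -0.11362834 -0.45142992]
plate back top L [287.1  36.1]
R [485.1  36. ]
webfront top [385.5 196. ]
rim ctr [385.2 280.5]
rimL [344.3 280.4]
rimR [426.1 280.5]
rim front [385.1 319.2]
rim back [385.3 239.7]
```

View pics/w22.png

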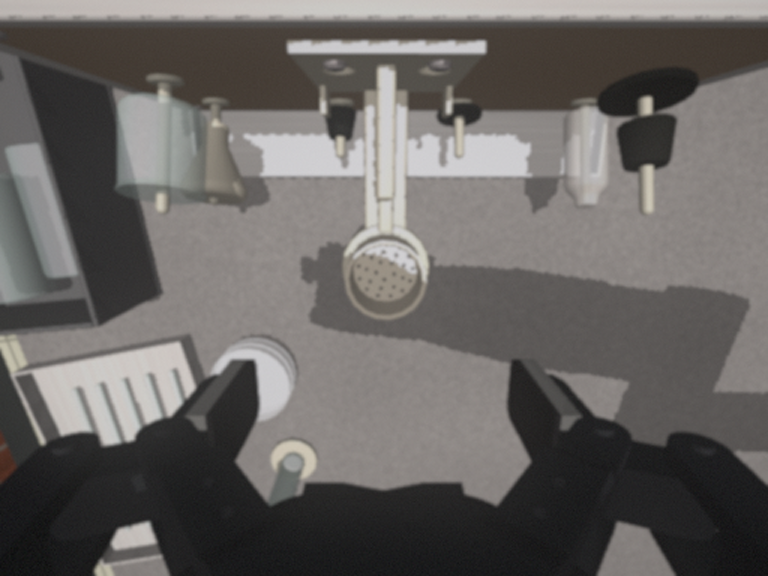

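Call:
send_rows(
  targets=[
    [[-8,8,2,0,8.5],[-14,16,2,0,8.5],[-14,22,2,0,8.5],[-14,22,2,0,8.5],[-14,22,2,0,8.5],[-14,22,2,0,8.5]],
  ],
)

```text
clock: 25.75
eef_pos: [0.4572, 0.0227, 0.3291]
tool_rot: [-0.653, 0.757, 0.0, -0.001]
ft_force: [0.8, -1.2, -0.6]
grip_width: 0.0849
```

```bash
python3 - <<'E'
from h import *
o=bot.get_obs();print(o['clock'],o['eef_pos'])
im=cv2.resize(cv2.imread('pics/w22.png'),(512,384),interpolation=cv2.INTER_AREA)[:,:,::-1]
save(im,'w22z',(180,15,340,225),2.8)
im=vision.camera('top'); save(im,'t23',None,1.5)
im=vision.camera('side'); save(im,'s23',None,1.5)
E
```

```text
25.75 [0.45724135 0.02266531 0.32909216]
```

View pics/w22z.png

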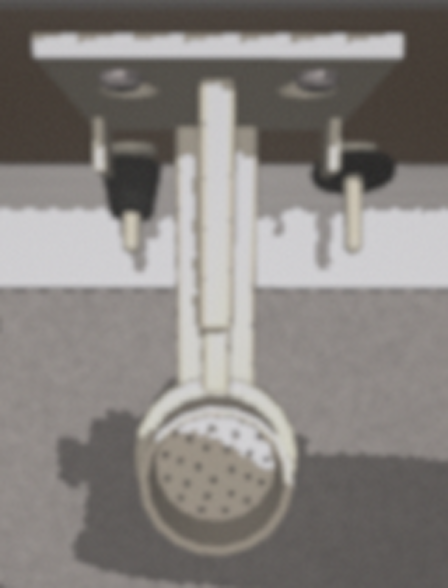

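View pics/t23.png

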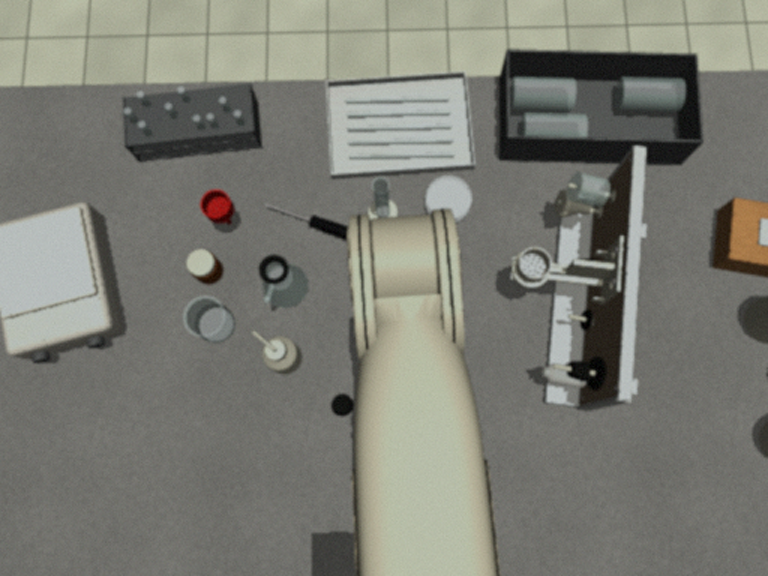

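View pics/s23.png

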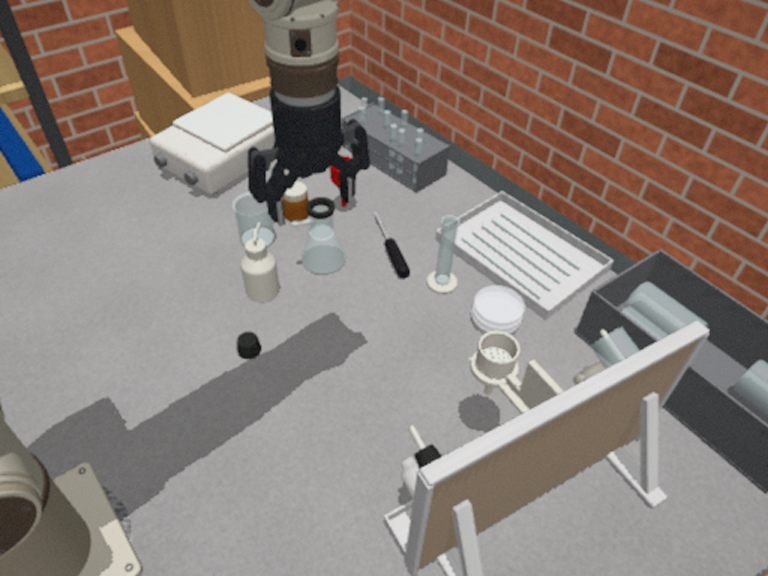

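```bash
python3 - <<'E'
from h import *
print(bot.get_obs()['clock'],bot.job_done())
E
```

```text
the job is handed in; nothing more can be done
25.85 None
```

I hung the bracket on the two screws and let go of it. I then lifted the white funnel out of the flask, stood it stem down in the bracket's ring, and handed the job in at 25.85 s of the 64 s allowed.

**Bracket:** The plate went over both screw heads and down to a firm stop; I pressed it home with about 21 N. Its seat ended about 222 mm above the bench, the screws' measured height. The last wrist picture shows both heads in the slots, with the entry holes open below them. Pressing home also gave a side force of up to 6 N and a moment of about 1.2 N·m, probably one slot bottoming slightly first. After release the bracket hung level.

**Funnel:** On the way into the ring it touched one side with about 4 N, so I shifted it 1 to 2 mm before letting go. Its rim is within about 1 mm of where it should be, and it stayed upright after release.

**Rest of the bench:** In the last top and side pictures the flask is standing in its place and the bystanders I could see look undisturbed. The arm was clear of everything.

**One disagreement:** The plate's top edge sat about 3 to 4 display pixels (roughly 1 to 2 mm) off its predicted position in the wrist picture. The ring and the funnel rim matched their predictions, so I put this down to calibration and did not press the bracket again.

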